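# Set out a bench for wiring: battery between its terminals, wire spools by colour

### The arm

A 6-joint arm with a two-finger parallel gripper is mounted at the origin on the work surface. World frame = base frame: x ahead of the robot, y to its left, z up, the work surface at z = 0. Lengths are in m, angles in rad, forces in N, time in s.
With the tool pointing down it reaches from about 0.275 to 0.75 m from the base axis. Payload 10.2 kg.
Tool frame: the origin (TCP) lies at the very end of the fingers, on their centre line; the grasp point (between the pads) lies 19 mm behind it (hold_point_z is the x of the grasp point in the tool frame, in m); x points along the fingers, y is the direction in which the jaws open and shut, and the axes are right-handed (so a half turn about x gives the same grasp; the last joint's range is limited). The gripper opens to 88 mm and grips with 3 to 60 N. Pads are 18 mm wide; open, the fingers measure 123 mm over their backs; the gripper's body (75 mm by 187 mm) begins 45 mm behind the grasp point.
Start: joints at [1.022, 0.313, 1.498, -0, 1.331, -0.223], TCP at [0.168, 0.497, 0.203] pointing down, gripper open.
Joint ranges: [-2.94, 2.94], [-0.97, 2.17], [0.19, 2.56], [-1.23, 4.37], [0.02, 3.11], [-2.88, 2.88]. Speed limits (rad/s): [2.39, 2.39, 3.01, 3.14, 3.14, 3.14].

### API

Orientations are given as a unit quaternion [x, y, z, w].
In Python, from station import sense, camera, job_done, hold_point_z gives the robot as it stands. The module is installed in compiled form; this text tells all that it offers.
- The arm moves only by the tool jog_arm, never from a script. Its argument "moves" is a list of rows, each an object with "slide": the shift along the world's x, y, z in m, a list of three; "rot": the turn, a rotation vector about the world's x, y, z in degrees, a list of three; "grip": the finger opening in m, from 0 to 0.0881. In form: [{"slide": [x, y, z], "rot": [rx, ry, rz], "grip": grip}, ...]. A call has 1 to 5 rows; each row shifts and turns the commanded pose from where the row before left it; what a row does not reach is not made up. A row lasts 1/10 s, in which the tool goes at most 50 mm and 8.59 degrees, less where a joint would pass 70% of its speed; a pose out of reach is approached as far as the arm can. A call with a gripper value outside its range is refused whole. The fingers move at their own pace and stop on an object; the grip force is fixed at half the most. Time passes only in rows, so rows that do not move let the fingers close. It gives the time, the measured TCP pose, the force and the opening at its end, in the units of the state.
- sense(): the state, without advancing time (a new reading comes with each control period).
- camera(name): name is "scene" or "top" or "wrist"; returns a dict with "color" (420x560x3 uint8, blue, green, red), "depth" (420x560 float32, m along the optical axis (not along the pixel's ray), 0 where there is no reading), "mtx" (3x3 intrinsics, pixels), "xyz" and "rotation" of the camera in the world. Camera axes: x right, y up, looking along -z (the intrinsics and any distortion apply to the point x, -y, -z); pixel columns grow to the right and rows downward; lengths in m; the calibration is good to about 2 mm. A picture is of the moment at which its call begins.
- job_done(): hands the job in, once; it reports no verdict.
The state is a dict: "time_s": time; "qpos": joint angles; "joint_velocities": joint speeds; "joint_efforts": joint torques, N m; "tcp_pos": TCP position; "tcp_rot": TCP orientation; "contact_force": force on the tool from outside, world axes, zero at the start; "ft_torque": the same for the moment, N m; "width": opening from 0.0 (shut) to 1.0 (fully open).
Only numpy, scipy, OpenCV 4.12 (cv2) and the standard library are available. Lean on these libraries where they do the work, as an engineer would, in place of code of your own. Each camera call takes 0.05 s, during which the arm holds its last target.

### The job

Set out the wiring place on the light-blue foam board, moving the things there from the grey mat: put the battery upright midway between the red and the black terminal block, in line with them and with its red terminal towards the red block, lowering it gently rather than letting it drop. Stand the spool of red wire directly in front of the red block (on the robot's side of it, square to the board) and the spool of black wire directly in front of the black block in the same way, each with about 15 mm of clear space between spool and block. Then stand the spool of yellow wire squarely on top of the black one, and leave everything standing still.

Things in the scene. Friction and masses are not known exactly. Their poses are not given: they have to be found in the camera images.
- board: Fixed light-blue stiff foam board, 280 (x) x 300 (y) mm and 25 mm thick, lying on the table to the left or right of the robot's centre line. Origin at the centre of its underside, at table height; x points away from the robot and y to the left, turned by up to 0.2 rad. Its top face is flat, 25 mm above the table. The two terminal blocks stand on it, and a white breadboard (34 x 84 mm, 9 mm high) is fixed near its far edge.
- red_block: Fixed red terminal block on the foam board: a square red block 30 x 30 mm and 24 mm high, with a brass post and a red cap on top (45 mm high in all). Origin at the centre of its underside, which is on the top face of the foam board. Same directions as the board: x away from the robot, y to the left. The two blocks stand side by side, 170 mm apart centre to centre along y; which one is on the left differs from start to start.
- black_block: Fixed black terminal block on the foam board: a square black block 30 x 30 mm and 24 mm high, with a brass post and a black cap on top (45 mm high in all). Origin at the centre of its underside, which is on the top face of the foam board. Same directions as the board: x away from the robot, y to the left. The two blocks stand side by side, 170 mm apart centre to centre along y; which one is on the left differs from start to start.
- red_spool_mid (a point): Loose spool of red hook-up wire standing on end: an upright cylinder 50 mm across and 40 mm high with white flanges, red winding and a round red label on top, about 130 g. The point is its centre, 20 mm above its underside; z is its axis (up). It starts somewhere on the grey mat.
- black_spool_mid (a point): Loose spool of black hook-up wire standing on end: an upright cylinder 50 mm across and 40 mm high with white flanges, black winding and a round black label on top, about 130 g. The point is its centre, 20 mm above its underside; z is its axis (up). It starts somewhere on the grey mat.
- yellow_spool_mid (a point): Loose spool of yellow hook-up wire standing on end: an upright cylinder 50 mm across and 40 mm high with white flanges, yellow winding and a round yellow label on top, about 130 g. The point is its centre, 20 mm above its underside; z is its axis (up). It starts somewhere on the grey mat.
- battery_mid (a point): Loose battery: a dark grey box 97 (x) x 43 (y) x 52 (z) mm, about 500 g, with pale grey side panels and two terminals on top (up to 7 mm higher): red at its +x end, black at its -x end. The point is the centre of the box, 26 mm above its underside; x points to the red end, z up. It starts upright on the grey mat, its red end roughly away from the robot (within about 0.6 rad).
- battery_red_end (a point): Point inside the battery under its red terminal, 35 mm from the battery's centre along its x, 26 mm above its underside; same axes as the battery.
- mat: Fixed grey mat, 290 x 300 mm, 3 mm thick, on the other side of the robot's centre line from the foam board. Origin at the centre of its underside, at table height. The battery and the three spools start on it in two rows of two (about 130 mm apart in x, 170 mm in y), with a low screwdriver and a roll of tape (18 mm high) between them.
Mind the look-alikes: they are no part of the job. What is shaped like the part that bears black_spool_mid but green is not meant. Of the things that look like the part that bears yellow_spool_mid, the smaller one is meant.

How it is judged:
By the outcome, as a careful person would: the job done as asked, in the order asked, and still so for the second after the job is handed in, with the robot touching nothing.
It also fails if it takes over 122 s, if anything falls off the work surface, if the arm or the gripper's body presses on something with over 40 N, if the wrist force passes 120 N, or if a joint passes its speed limit or range.

## Working session

There is one attempt and no reset: what is moved stays moved. The work goes in short steps, Python scripts to look and compute and a tool call to move; the robot and the scene stay as the last step left them, time stands still between calls to the robot, and variables do not carry over. Pictures are saved under pics/ and viewed, and the job is handed in when it is done.

Besides the shell and the picture viewer there is one more tool, called as a command line: name --argument value ..., lists and objects as JSON in quotes. jog_arm: Moves the arm, as the interface text tells. Its arguments: {"type":"object","properties":{"moves":{"type":"array"}},"required":["moves"]}

```bash
mkdir -p pics; python3 - <<'E'
from station import *
import cv2,numpy as np
s=sense(); print(s['time_s'],s['tcp_pos'],s['tcp_rot'],s['width'],hold_point_z)
for n in ['scene','top','wrist']:
    c=camera(n); cv2.imwrite(f'pics/{n}0.png',c['color']); np.savez(f'{n}0.npz',**c)
    print(n,c['mtx'].tolist(),c['xyz'],np.array(c['rotation']).tolist(),c.keys())
E
```

```text
0.0 [0.16790698 0.49711088 0.20197255] [ 0.11425628  0.69790196 -0.1151053   0.69758808] 0.9995359960331285 -0.0187
scene [[425.0161493924666, 0.0, 280.28006899074956], [0.0, 425.0161493924666, 209.3323153632193], [0.0, 0.0, 1.0]] [ 0.90695504 -0.33356555  0.83216956] [0.29012095804535604, 0.1379582881383205, 0.38188861566919563, 0.8665785744288017] dict_keys(['color', 'depth', 'mtx', 'xyz', 'rotation'])
top [[514.057252833735, 0.0, 274.73529385142837], [0.0, 514.057252833735, 221.4216728812638], [0.0, 0.0, 1.0]] [0.40745254 0.05854523 1.13461333] [-0.018390213719229834, 0.020579161520328747, 0.7137492524631491, -0.699857344577291] dict_keys(['color', 'depth', 'mtx', 'xyz', 'rotation'])
wrist [[320.271582846876, 0.0, 276.9738696677554], [0.0, 320.271582846876, 209.64884921394983], [0.0, 0.0, 1.0]] [0.09778748 0.52030278 0.38468893] [-0.11655726048465721, -0.08253204162609312, 0.5770756928019567, 0.8041060327534436] dict_keys(['color', 'depth', 'mtx', 'xyz', 'rotation'])
```

View pics/top0.png

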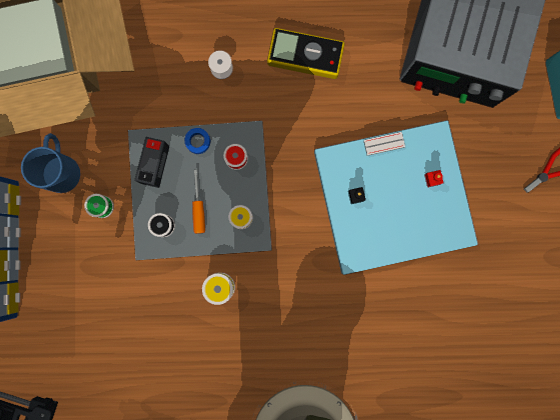

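View pics/scene0.png

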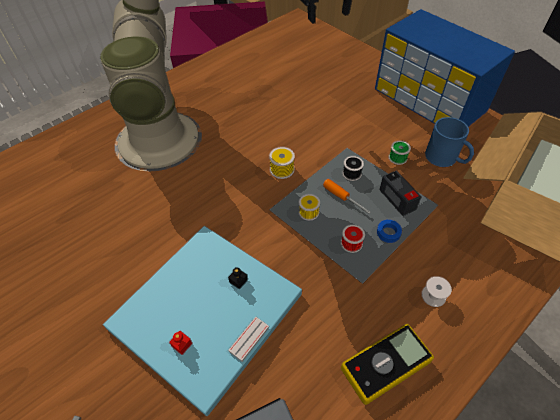

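View pics/wrist0.png

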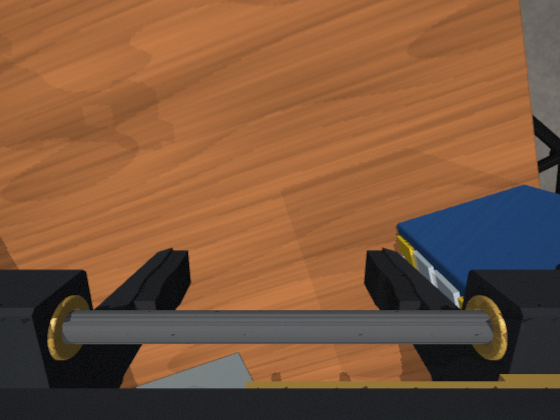

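The top view shows on the mat the battery (152,162) with its red end away, the red spool (235,156), the black (160,225) and the small yellow (240,217). The black block is at (357,195) and the red one at (434,178). The big yellow at (218,289) and the green at (98,206) are look-alikes. Next I measure these.

```bash
cat > h.py <<'E'
import cv2,numpy as np
from scipy.spatial.transform import Rotation as R
def ray(c,uv,z):
    K=c['mtx'];uv=np.atleast_2d(uv).astype(float)
    d=np.c_[(uv[:,0]-K[0,2])/K[0,0],-(uv[:,1]-K[1,2])/K[1,1],-np.ones(len(uv))]
    d=R.from_quat(c['rotation']).apply(d); o=c['xyz']
    t=(z-o[2])/d[:,2]; return (o+d*t[:,None])
def cloud(c):
    h,w=c['depth'].shape; K=c['mtx']; v,u=np.mgrid[:h,:w]; z=c['depth'].astype(float)
    p=np.stack([(u-K[0,2])/K[0,0]*z,-(v-K[1,2])/K[1,1]*z,-z],-1).reshape(-1,3)
    return (R.from_quat(c['rotation']).apply(p)+c['xyz']).reshape(h,w,3)
def proj(c,p):
    q=R.from_quat(c['rotation']).inv().apply(np.atleast_2d(p)-c['xyz']);K=c['mtx']
    return np.c_[K[0,0]*q[:,0]/-q[:,2]+K[0,2],-K[1,1]*q[:,1]/-q[:,2]+K[1,2]]
def cc(mask):  # components
    n,l,s,ce=cv2.connectedComponentsWithStats(mask.astype(np.uint8))
    return [(ce[i],s[i],l==i) for i in range(1,n) if s[i,4]>15]
E
python3 - <<'E'
from h import *
for n in ['top','scene']:
    c=dict(np.load(n+'0.npz')); P=cloud(c); im=c['color']; hsv=cv2.cvtColor(im,cv2.COLOR_BGR2HSV); 
    print(n)
    # height-based blobs
    H,S,V=hsv[...,0],hsv[...,1].astype(int),hsv[...,2]
    ok=c['depth']>0
    reg=(P[...,0]>.15)&(P[...,0]<.75)&(P[...,1]>-.45)&(P[...,1]<.5)&ok
    for lo,hi in [(.035,.05),(.05,.066),(.066,.08)]:
        for ce,s,m in cc(reg&(P[...,2]>lo)&(P[...,2]<hi)):
            q=P[m]; print((lo,hi),ce.round(1),s[4],q.mean(0).round(4),'ext',np.ptp(q[:,:2],axis=0).round(3),'med z',np.median(q[:,2]).round(4),'col',np.median(im[m],axis=0))
    b=cc(reg&(H>85)&(H<105)&(S>60)&(V>100)&(P[...,2]>.01)&(P[...,2]<.04))
    for ce,s,m in b:
        if s[4]>1000:
            q=P[m]; rr=cv2.minAreaRect(cv2.findContours(m.astype(np.uint8),0,1)[0][0]); 
            bx=cv2.minAreaRect(q[:,:2].astype(np.float32)); print('board',s[4],np.median(q[:,2]),bx)
E
```

```text
top
(0.035, 0.05) [461.4  95.7] 259 [ 0.7312 -0.3531  0.0439] ext [0.039 0.14 ] med z 0.0444 col [16. 15. 14.]
(0.035, 0.05) [384.8 142.4] 249 [ 0.6342 -0.1864  0.0367] ext [0.043 0.078] med z 0.0364 col [190. 198. 206.]
(0.035, 0.05) [160.1 163.9] 83 [0.5957 0.2972 0.0428] ext [0.092 0.031] med z 0.0426 col [27. 27. 26.]
(0.035, 0.05) [234.6 155.1] 426 [0.6114 0.1377 0.0437] ext [0.048 0.05 ] med z 0.0438 col [ 28.  33. 148.]
(0.035, 0.05) [ 70.3 173.1] 74 [0.5796 0.4893 0.0425] ext [0.062 0.015] med z 0.0426 col [53. 38. 24.]
(0.035, 0.05) [432.1 178.8] 107 [ 0.5518 -0.2825  0.0465] ext [0.034 0.034] med z 0.0478 col [ 11.  18. 161.]
(0.035, 0.05) [355.2 197.7] 81 [ 0.5145 -0.1173  0.0467] ext [0.027 0.034] med z 0.0478 col [27. 27. 26.]
(0.035, 0.05) [ 95.7 205. ] 430 [0.5103 0.4357 0.0405] ext [0.048 0.05 ] med z 0.0404 col [ 54. 129.  38.]
(0.035, 0.05) [239.6 216.5] 433 [0.4796 0.1291 0.0436] ext [0.049 0.049] med z 0.0435 col [ 27. 132. 157.]
(0.035, 0.05) [159.  224.7] 429 [0.4655 0.3005 0.0435] ext [0.049 0.048] med z 0.0434 col [40. 39. 38.]
(0.05, 0.066) [469.   93.2] 159 
[... 2753 characters left out ...]
0547 col [38.5 38.  40. ]
(0.05, 0.066) [237.9 274.6] 18 [ 0.5253 -0.124   0.0613] ext [0.011 0.02 ] med z 0.0624 col [12.5 13.5 14. ]
(0.066, 0.08) [442.2 143.4] 111 [0.589  0.4879 0.0729] ext [0.066 0.019] med z 0.0728 col [73. 54. 35.]
(0.066, 0.08) [470.3 168.4] 51 [0.6865 0.4597 0.0781] ext [0.021 0.073] med z 0.0783 col [46. 77. 98.]
(0.066, 0.08) [236.4 270.8] 52 [ 0.5203 -0.123   0.0689] ext [0.017 0.016] med z 0.0684 col [21.  18.  18.5]
(0.066, 0.08) [177.4 336.4] 74 [ 0.5541 -0.2892  0.0692] ext [0.019 0.017] med z 0.0694 col [  9.5  16.  187. ]
board 17314 0.02425690586315421 ((0.5169703960418701, -0.21019607782363892), (0.2804003059864044, 0.299311101436615), 11.407594680786133)
```

```bash
python3 - <<'E'
from h import *
from station import sense
s=sense(); print('tool axes',R.from_quat(s['tcp_rot']).as_matrix().round(3).tolist())
for n in ['top','scene']:
    c=dict(np.load(n+'0.npz')); P=cloud(c); im=c['color']; hsv=cv2.cvtColor(im,cv2.COLOR_BGR2HSV)
    H,S,V=[hsv[...,i].astype(int) for i in range(3)]
    reg=(P[...,0]>.52)&(P[...,0]<.68)&(P[...,1]>.25)&(P[...,1]<.38)&(c['depth']>0)
    m=reg&(P[...,2]>.049)&(P[...,2]<.066)
    q=P[m]; r=cv2.minAreaRect(q[:,:2].astype(np.float32)); print(n,r, np.median(q[:,2]))
    mz=m&(np.abs(P[...,2]-np.median(q[:,2]))<.003); mm=cv2.morphologyEx(mz.astype(np.uint8),cv2.MORPH_OPEN,np.ones((3,3)))
    q=P[mm>0]; print(' opened',cv2.minAreaRect(q[:,:2].astype(np.float32)))
    red=reg&((H<8)|(H>172))&(S>130)&(V>70)
    print(' red',P[red].mean(0),red.sum())
E
python3 -c "
import cv2
for n,x,y in [('top',120,120),('scene',360,150)]:
    i=cv2.imread(f'pics/{n}0.png')[y:y+90,x:x+90]; cv2.imwrite(f'pics/{n}_bat.png',cv2.resize(i,None,fx=6,fy=6,interpolation=2))"
```

```text
tool axes [[-0.0, 0.32, 0.947], [-0.001, 0.947, -0.32], [-1.0, -0.001, -0.0]]
top ((0.6013164520263672, 0.3173622488975525), (0.04393182322382927, 0.09663838893175125), 75.46367645263672) 0.05637353476750828
 opened ((0.601267397403717, 0.3175089657306671), (0.04274313151836395, 0.0959075465798378), 75.33659362792969)
 red [0.63556828 0.30855165 0.05843468] 117
scene ((0.6006352305412292, 0.3158526122570038), (0.045593515038490295, 0.09753631800413132), 74.82998657226562) 0.05466653885191175
 opened ((0.6012477278709412, 0.3144387900829315), (0.04377468675374985, 0.0943545401096344), 73.41291046142578)
 red [0.63368723 0.30792469 0.05682861] 76
```

View pics/top_bat.png

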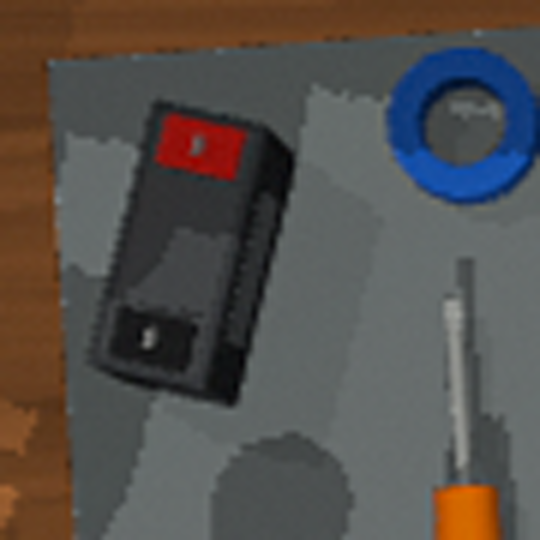

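jog_arm --moves '[{"slide":[0.04,-0.018,0],"rot":[0,0,3.7],"grip":0.088},{"slide":[0.04,-0.018,0],"rot":[0,0,0],"grip":0.088},{"slide":[0.04,-0.018,0],"rot":[0,0,0],"grip":0.088},{"slide":[0.04,-0.018,0],"rot":[0,0,0],"grip":0.088},{"slide":[0.04,-0.018,0],"rot":[0,0,0],"grip":0.088}]'

```text
time_s: 0.65
tcp_pos: [0.3695, 0.4064, 0.2024]
tcp_rot: [0.092, 0.701, -0.092, 0.701]
contact_force: [-0.8, 0.7, 0.4]
width: 1.002
```

jog_arm --moves '[{"slide":[0.04,-0.018,0],"rot":[0,0,0],"grip":0.088},{"slide":[0.04,-0.018,0],"rot":[0,0,0],"grip":0.088},{"slide":[0.04,-0.018,0],"rot":[0,0,0],"grip":0.088},{"slide":[0.04,-0.018,0],"rot":[0,0,0],"grip":0.088},{"slide":[0.04,-0.018,0],"rot":[0,0,0],"grip":0.088}]'

```text
time_s: 1.15
tcp_pos: [0.5694, 0.3163, 0.2022]
tcp_rot: [0.092, 0.701, -0.092, 0.701]
contact_force: [0.1, 0.4, -0.2]
width: 1.0
```

jog_arm --moves '[{"slide":[0.032,0,-0.03],"rot":[0,0,0],"grip":0.088},{"slide":[0,0,-0.04],"rot":[0,0,0],"grip":0.088},{"slide":[0,0,-0.03],"rot":[0,0,0],"grip":0.088},{"slide":[0,0,0],"rot":[0,0,0],"grip":0.088}]'

```text
time_s: 1.55
tcp_pos: [0.5979, 0.3165, 0.0976]
tcp_rot: [0.091, 0.704, -0.094, 0.698]
contact_force: [-0.9, -0.3, 0.8]
width: 1.005
```

```bash
cat > snap.py <<'E'
import sys; from station import *; import cv2,numpy as np
t=sys.argv[1]
for n in sys.argv[2:]:
    c=camera(n); np.savez(f'{n}{t}.npz',**c); cv2.imwrite(f'pics/{n}{t}.png',c['color'])
s=sense(); print(s['time_s'],s['tcp_pos'],s['contact_force'],s['width'],s['qpos'].round(2) if hasattr(s['qpos'],'round') else s['qpos'])
E
python3 snap.py 1 wrist top
```

```text
1.65 [0.60026967 0.31752064 0.10346485] [-0.49971117 -0.05536064  0.14925835] 0.9937002844258755 [ 0.31  0.74  1.09 -0.    1.31 -1.  ]
```

View pics/wrist1.png

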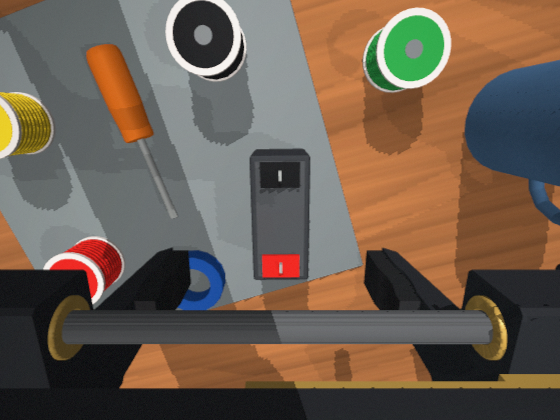

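The wrist view shows the battery square between the fingers, with the black terminal at (280,175) and the red at (281,266).

```bash
python3 - <<'E'
from h import *
c=dict(np.load('wrist1.npz')); print(c['xyz']); P=cloud(c); print(P[175,270],P[266,270])
a=ray(c,[[280,175],[281,266]],.058); print(a,a.mean(0),np.degrees(np.arctan2(*(a[1]-a[0])[[1,0]])))
m=(P[...,2]>.05)&(P[...,2]<.068)&(c['depth']>0)&(P[...,1]>.27)&(P[...,1]<.37); print(cv2.minAreaRect(P[m][:,:2].astype(np.float32)))
E
```

```text
[0.52789762 0.33547136 0.2807079 ]
[0.56354014 0.31955851 0.0581219 ] [0.6305131  0.30120903 0.05910984]
[[0.56536915 0.32632944 0.058     ]
 [0.63317388 0.30913858 0.058     ]] [0.59927152 0.31773401 0.058     ] -14.22670100801257
((0.598656952381134, 0.317054808139801), (0.043196238577365875, 0.09680170565843582), 75.62342834472656)
```

jog_arm --moves '[{"slide":[0,0,-0.04],"rot":[0,0,0],"grip":0.088},{"slide":[0,0,-0.03],"rot":[0,0,0],"grip":0.088},{"slide":[0,0,-0.018],"rot":[0,0,0],"grip":0.088},{"slide":[0,0,0],"rot":[0,0,0],"grip":0.088},{"slide":[0,0,0],"rot":[0,0,0],"grip":0.02}]'

```text
time_s: 2.15
tcp_pos: [0.6012, 0.3179, 0.0171]
tcp_rot: [0.093, 0.7, -0.091, 0.702]
contact_force: [-0.0, -0.2, 0.9]
width: 0.927
```

jog_arm --moves '[{"slide":[0,0,0],"rot":[0,0,0],"grip":0.02},{"slide":[0,0,0],"rot":[0,0,0],"grip":0.02},{"slide":[0,0,0],"rot":[0,0,0],"grip":0.02},{"slide":[0,0,0],"rot":[0,0,0],"grip":0.02},{"slide":[0,0,0],"rot":[0,0,0],"grip":0.02}]'

```text
time_s: 2.65
tcp_pos: [0.6002, 0.3176, 0.0148]
tcp_rot: [0.092, 0.701, -0.092, 0.701]
contact_force: [0.2, 0.3, -1.6]
width: 0.479
```

jog_arm --moves '[{"slide":[0,0,0],"rot":[0,0,0],"grip":0.02},{"slide":[0,0,0.01],"rot":[0,0,0],"grip":0.02},{"slide":[0,0,0.03],"rot":[0,0,0],"grip":0.02},{"slide":[0,0,0.04],"rot":[0,0,0],"grip":0.02},{"slide":[0,0,0.04],"rot":[0,0,0],"grip":0.02}]'

```text
time_s: 3.15
tcp_pos: [0.5993, 0.317, 0.1353]
tcp_rot: [0.092, 0.702, -0.093, 0.7]
contact_force: [0.1, 0.2, -6.1]
width: 0.476
```

```bash
python3 snap.py 2 wrist
python3 - <<'E'
from h import *
c=dict(np.load('wrist2.npz')); P=cloud(c)
m=(P[...,2]>.15)&(P[...,2]<.195)&(c['depth']>0)&(P[...,1]>.27)&(P[...,1]<.37); 
for ce,s,mm in cc(m):
  if s[4]>200: print(ce,s,cv2.minAreaRect(P[mm][:,:2].astype(np.float32)),np.median(P[mm][:,2]))
E
```

```text
3.2 [0.6019793  0.31799949 0.14371366] [0.76747057 0.07487259 2.44901797] 0.4761407128550408 [ 0.31  0.7   1.05 -0.    1.38 -1.  ]
[276.23115747 239.57893674] [  193   163   168   147 14860] ((0.5852009057998657, 0.3200743794441223), (0.07206041365861893, 0.07191450148820877), 73.72320556640625) 0.17661574858484577
[277.36291601 347.46909667] [238 344  80   8 631] ((0.639508843421936, 0.3058590888977051), (0.04221879318356514, 0.011596041731536388), 75.36427307128906) 0.17840228143424874
```

View pics/wrist2.png

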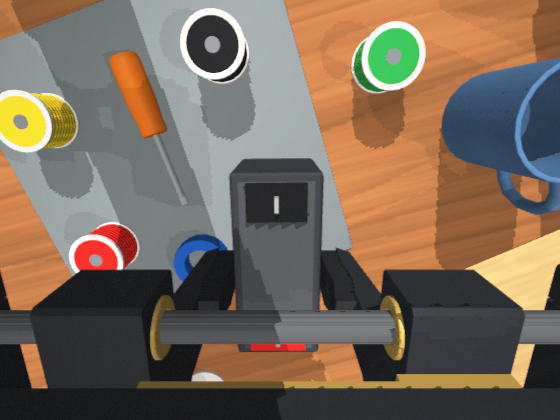

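jog_arm --moves '[{"slide":[-0.005,-0.02,0],"rot":[0,0,-2.4],"grip":0.02},{"slide":[-0.005,-0.04,0],"rot":[0,0,-4.9],"grip":0.02},{"slide":[-0.005,-0.04,0],"rot":[0,0,-4.9],"grip":0.02},{"slide":[-0.005,-0.04,0],"rot":[0,0,-4.9],"grip":0.02},{"slide":[-0.005,-0.04,0],"rot":[0,0,-4.9],"grip":0.02}]'

```text
time_s: 3.7
tcp_pos: [0.5741, 0.1358, 0.134]
tcp_rot: [0.225, 0.671, -0.226, 0.67]
contact_force: [1.5, -0.6, -6.3]
width: 0.476
```

jog_arm --moves '[{"slide":[-0.005,-0.04,0],"rot":[0,0,-4.9],"grip":0.02},{"slide":[-0.005,-0.04,0],"rot":[0,0,-4.9],"grip":0.02},{"slide":[-0.005,-0.04,0],"rot":[0,0,-4.9],"grip":0.02},{"slide":[-0.005,-0.04,0],"rot":[0,0,-4.9],"grip":0.02},{"slide":[-0.005,-0.04,0],"rot":[0,0,-4.9],"grip":0.02}]'

```text
time_s: 4.2
tcp_pos: [0.5491, -0.0641, 0.1342]
tcp_rot: [0.362, 0.608, -0.363, 0.607]
contact_force: [0.6, 0.5, -4.9]
width: 0.483
```

jog_arm --moves '[{"slide":[-0.005,-0.04,0],"rot":[0,0,-4.9],"grip":0.02},{"slide":[-0.005,-0.04,0],"rot":[0,0,-4.9],"grip":0.02},{"slide":[-0.005,-0.04,0],"rot":[0,0,-4.9],"grip":0.02},{"slide":[0,-0.02,0],"rot":[0,0,-2.5],"grip":0.02},{"slide":[0,0,0],"rot":[0,0,0],"grip":0.02}]'

```text
time_s: 4.7
tcp_pos: [0.5342, -0.2051, 0.1339]
tcp_rot: [0.449, 0.546, -0.45, 0.546]
contact_force: [1.7, 1.4, -6.5]
width: 0.483
```

jog_arm --moves '[{"slide":[0,0,0],"rot":[0,0,0],"grip":0.02},{"slide":[0,0,0],"rot":[0,0,0],"grip":0.02}]'

```text
time_s: 4.9
tcp_pos: [0.5349, -0.2016, 0.1343]
tcp_rot: [0.448, 0.548, -0.448, 0.547]
contact_force: [0.7, 0.5, -5.2]
width: 0.481
```

```bash
python3 snap.py 3 wrist top scene; python3 -c "
from station import *;from h import *
print(R.from_quat(sense()['tcp_rot']).as_matrix().round(4))"
```

```text
5.05 [ 0.53517055 -0.20175362  0.13456537] [-0.42797401  0.37269097 -4.81429852] 0.47639799728376786 [-0.57  0.47  1.45  0.    1.22 -0.76]
[[-1.000e-04  9.802e-01  1.980e-01]
 [ 1.000e-04  1.980e-01 -9.802e-01]
 [-1.000e+00 -1.000e-04 -1.000e-04]]
```

View pics/wrist3.png

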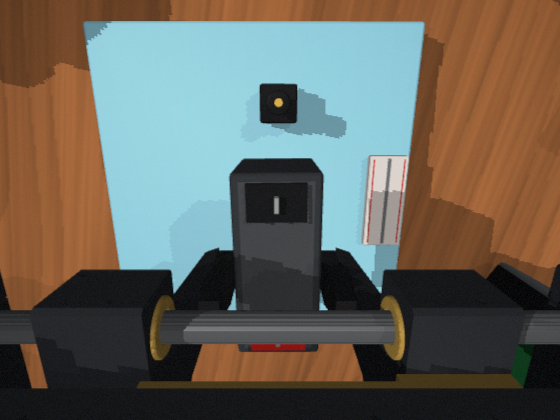

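View pics/top3.png

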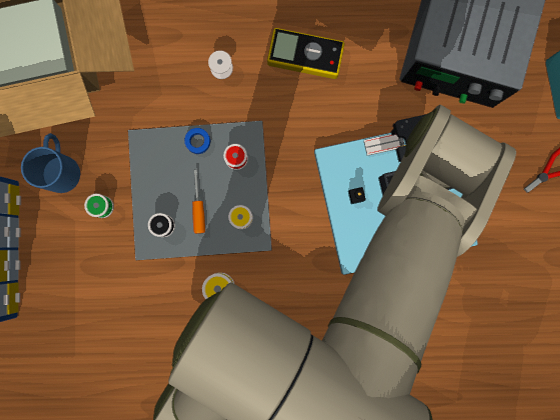

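The wrist view shows the battery held square, in line with the black block at (279,103). I check the block's position with this camera before lowering.

```bash
python3 - <<'E'
from h import *
ex=np.array([.9803,.1977]);ey=np.array([-.1977,.9803])
c=dict(np.load('wrist3.npz')); P=cloud(c); im=c['color']
m=(P[...,2]>.043)&(P[...,2]<.052)&(c['depth']>0); 
for ce,s,mm in cc(m):
  if s[4]>200: print(ce,s,cv2.minAreaRect(P[mm][:,:2].astype(np.float32)),P[mm].mean(0))
m=(P[...,2]>.064)&(P[...,2]<.076)&(c['depth']>0); 
for ce,s,mm in cc(m): print('cap',ce,s,P[mm].mean(0),cv2.minEnclosingCircle(P[mm][:,:2].astype(np.float32)))
print('post',ray(c,[278.5,102.5],.07))
# battery terminal slot black (277,205)
print('bterm',P[205,277],ray(c,[277,204.5],P[205,277][2]))
p=ray(c,[277,204.5],.1345-.0118+.057)[0]
print('battery center from term', p[:2]-35*.001*ey)
w1=dict(np.load('wrist2.npz'));P1=cloud(w1);print('w2 bterm',P1[205,277])
E
python3 -c "
import cv2
i=cv2.imread('pics/scene3.png');cv2.imwrite('pics/scene3b.png',i)"
```

```text
[277.45908184 103.37025948] [ 259   84   38   39 1002] ((0.5178138613700867, -0.12155409157276154), (0.029990168288350105, 0.02890765108168125), 11.439723014831543) [ 0.51786161 -0.1218081   0.04922227]
[515.92050209 285.10460251] [504 276  33  22 239] ((0.7741770148277283, -0.234746515750885), (0.030534183606505394, 0.01286375056952238), 37.436065673828125) [ 0.77004336 -0.2365803   0.04765024]
cap [277.57142857 102.00852878] [266  90  24  25 469] [ 0.51786869 -0.12148405  0.07032986] ((0.5179351568222046, -0.12176328897476196), 0.008716419339179993)
cap [533.35195531 298.0698324 ] [519 287  30  23 358] [ 0.76961914 -0.23681475  0.069684  ] ((0.7733762264251709, -0.23825281858444214), 0.013428620994091034)
post [[ 0.51859701 -0.12164986  0.07      ]]
bterm [ 0.52676838 -0.16722376  0.18312399] [[ 0.52672389 -0.16700309  0.18312399]]
battery center from term [ 0.53382819 -0.20224553]
w2 bterm [0.5641669  0.32569184 0.18304969]
```

View pics/scene3b.png

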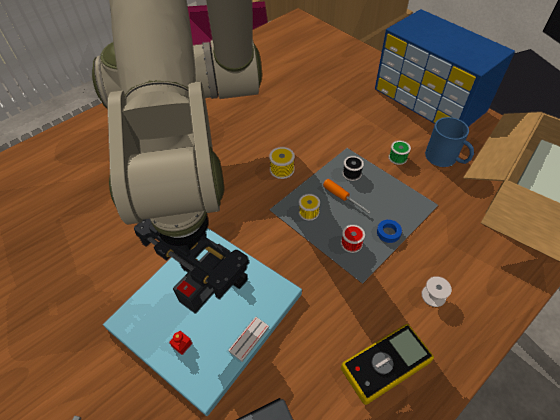

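jog_arm --moves '[{"slide":[0.0014,-0.0025,-0.02],"rot":[0,0,0],"grip":0.02},{"slide":[0,0,-0.03],"rot":[0,0,0],"grip":0.02},{"slide":[0,0,-0.025],"rot":[0,0,0],"grip":0.02},{"slide":[0,0,-0.01],"rot":[0,0,0],"grip":0.02},{"slide":[0,0,0],"rot":[0,0,0],"grip":0.02}]'

```text
time_s: 5.55
tcp_pos: [0.5361, -0.2045, 0.0487]
tcp_rot: [0.448, 0.548, -0.448, 0.546]
contact_force: [0.2, 0.5, -5.2]
width: 0.479
```

jog_arm --moves '[{"slide":[0,0,-0.002],"rot":[0,0,0],"grip":0.02},{"slide":[0,0,-0.002],"rot":[0,0,0],"grip":0.02},{"slide":[0,0,-0.002],"rot":[0,0,0],"grip":0.02},{"slide":[0,0,0],"rot":[0,0,0],"grip":0.02},{"slide":[0,0,0],"rot":[0,0,0],"grip":0.02}]'

```text
time_s: 6.05
tcp_pos: [0.5365, -0.2052, 0.0438]
tcp_rot: [0.448, 0.547, -0.448, 0.547]
contact_force: [-0.3, -1.0, -5.9]
width: 0.482
```

```bash
python3 snap.py 4 wrist
```

```text
6.1 [ 0.53653776 -0.20516552  0.04375564] [-0.38533633 -0.30068782 -5.6157705 ] 0.4801475974524711 [-0.57  0.59  1.53 -0.    1.03 -0.77]
```

View pics/wrist4.png

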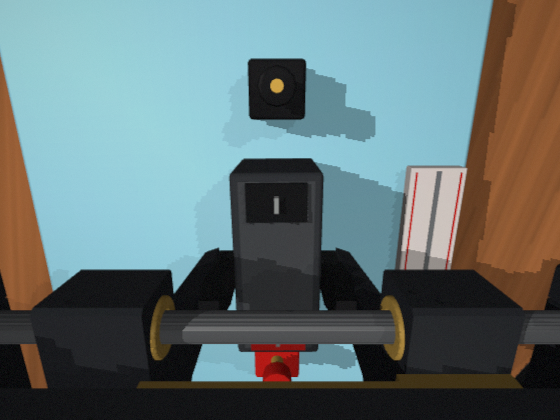

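The battery lines up with both blocks (all near column 277). I check its position relative to the black block again.

```bash
python3 - <<'E'
from h import *
ex=np.array([.9803,.1977]);ey=np.array([-.1977,.9803])
c=dict(np.load('wrist4.npz')); P=cloud(c)
m=(P[...,2]>.043)&(P[...,2]<.053)&(c['depth']>0); 
for ce,s,mm in cc(m):
  if s[4]>200: print(ce,s,cv2.minAreaRect(P[mm][:,:2].astype(np.float32)),P[mm][:,2].mean())
print(P[86,277])
b=ray(c,[277,86],.070)[0]; t=ray(c,[277,204.5],.0437-.0118+.057)[0]
d=(b-t)[:2]; print(b,t,'along',d@ey,'(want .050) cross',d@ex)
E
```

```text
[276.11917563  89.06272401] [ 247   58   59   61 2232] ((0.5179353356361389, -0.12107023596763611), (0.03004566766321659, 0.029815802350640297), 11.366050720214844) 0.049236563103063236
[276.31067961 361.0776699 ] [254 352  45  25 721] ((0.551960289478302, -0.2915987968444824), (0.0299503393471241, 0.02145736664533615), 11.647004127502441) 0.04947476101103377
[ 0.51856045 -0.12165536  0.07076617]
[ 0.51854825 -0.12159463  0.07      ] [ 0.5285468  -0.17154928  0.0889    ] along 0.05094726089387219 (want .050) cross 7.445866033580027e-05
```

jog_arm --moves '[{"slide":[0,0,-0.0015],"rot":[0,0,0],"grip":0.02},{"slide":[0,0,-0.0015],"rot":[0,0,0],"grip":0.02},{"slide":[0,0,-0.001],"rot":[0,0,0],"grip":0.02},{"slide":[0,0,-0.001],"rot":[0,0,0],"grip":0.02},{"slide":[0,0,0],"rot":[0,0,0],"grip":0.02}]'

```text
time_s: 6.6
tcp_pos: [0.5364, -0.2051, 0.0384]
tcp_rot: [0.448, 0.547, -0.448, 0.547]
contact_force: [-0.2, -0.7, -4.8]
width: 0.473
```

jog_arm --moves '[{"slide":[0,0,-0.001],"rot":[0,0,0],"grip":0.02},{"slide":[0,0,-0.0005],"rot":[0,0,0],"grip":0.02},{"slide":[0,0,0],"rot":[0,0,0],"grip":0.02}]'

```text
time_s: 6.9
tcp_pos: [0.5364, -0.2051, 0.0369]
tcp_rot: [0.448, 0.547, -0.448, 0.547]
contact_force: [-0.0, -0.5, -6.0]
width: 0.48
```

jog_arm --moves '[{"slide":[0,0,-0.0005],"rot":[0,0,0],"grip":0.02},{"slide":[0,0,0],"rot":[0,0,0],"grip":0.02}]'

```text
time_s: 7.1
tcp_pos: [0.5366, -0.2051, 0.0368]
tcp_rot: [0.448, 0.547, -0.448, 0.547]
contact_force: [-0.5, 0.0, -3.2]
width: 0.475
```

jog_arm --moves '[{"slide":[0,0,-0.0005],"rot":[0,0,0],"grip":0.02},{"slide":[0,0,0],"rot":[0,0,0],"grip":0.02}]'

```text
time_s: 7.3
tcp_pos: [0.5367, -0.2051, 0.0366]
tcp_rot: [0.448, 0.547, -0.448, 0.547]
contact_force: [-1.8, 2.2, 3.5]
width: 0.478
```

jog_arm --moves '[{"slide":[0,0,0],"rot":[0,0,0],"grip":0.045},{"slide":[0,0,0],"rot":[0,0,0],"grip":0.055},{"slide":[0,0,0],"rot":[0,0,0],"grip":0.07},{"slide":[0,0,0],"rot":[0,0,0],"grip":0.07},{"slide":[0,0,0],"rot":[0,0,0],"grip":0.07}]'

```text
time_s: 7.8
tcp_pos: [0.5365, -0.2052, 0.036]
tcp_rot: [0.448, 0.547, -0.448, 0.547]
contact_force: [-0.3, -0.1, -0.8]
width: 0.8
```

jog_arm --moves '[{"slide":[0,0,0.02],"rot":[0,0,0],"grip":0.07},{"slide":[0,0,0.03],"rot":[0,0,0],"grip":0.07},{"slide":[0,0,0.04],"rot":[0,0,0],"grip":0.07},{"slide":[0,0,0.03],"rot":[0,0,0],"grip":0.07},{"slide":[0,0,0],"rot":[0,0,0],"grip":0.088}]'

```text
time_s: 8.3
tcp_pos: [0.5381, -0.2061, 0.1603]
tcp_rot: [0.448, 0.544, -0.448, 0.55]
contact_force: [0.5, 0.4, -0.2]
width: 0.861
```

```bash
python3 snap.py 5 wrist
python3 - <<'E'
from h import *
ex=np.array([.9803,.1977]);ey=np.array([-.1977,.9803])
c=dict(np.load('wrist5.npz')); P=cloud(c)
def f(lo,hi,n):
  for ce,s,mm in cc((P[...,2]>lo)&(P[...,2]<hi)&(c['depth']>0)&(P[...,0]<.65)):
    if s[4]>150: print(n,ce.round(),s[4],cv2.minAreaRect(P[mm][:,:2].astype(np.float32)),np.median(P[mm][:,2]))
f(.043,.053,'block');f(.072,.09,'bat')
E
```

```text
8.35 [ 0.53712647 -0.20552253  0.15769143] [-0.21257576 -0.48945677 -0.21401159] 0.9052971779538156 [-0.57  0.46  1.41 -0.    1.27 -0.77]
block [274.  97.] 888 ((0.5177435874938965, -0.12143594026565552), (0.029993481934070587, 0.029672950506210327), 11.324317932128906) 0.04914865770958618
block [274. 269.] 607 ((0.5510787963867188, -0.2874149680137634), (0.029788101091980934, 0.029843255877494812), 10.839032173156738) 0.04920785663036531
bat [275. 197.] 5416 ((0.535048246383667, -0.20522397756576538), (0.043103087693452835, 0.09654230624437332), 11.795912742614746) 0.0780121619054033
```

View pics/wrist5.png

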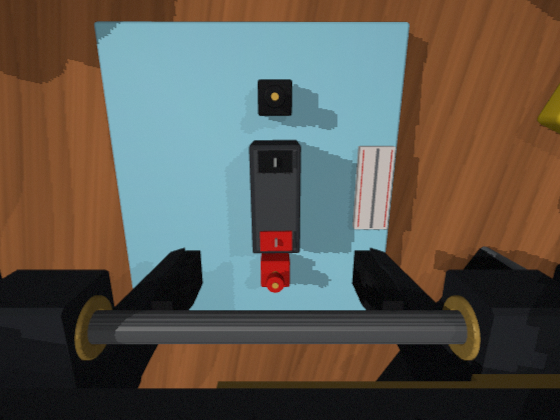

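jog_arm --moves '[{"slide":[0.0067,0.0311,0],"rot":[0,0,-8.18],"grip":0.08},{"slide":[0.0067,0.0311,0],"rot":[0,0,-8.18],"grip":0.08},{"slide":[0.0067,0.0311,0],"rot":[0,0,-8.18],"grip":0.08},{"slide":[0.0067,0.0311,0],"rot":[0,0,-8.18],"grip":0.08},{"slide":[0.0067,0.0311,0],"rot":[0,0,-8.18],"grip":0.08}]'

```text
time_s: 8.85
tcp_pos: [0.5695, -0.0482, 0.1545]
tcp_rot: [-0.611, -0.355, 0.613, -0.353]
contact_force: [-0.0, -0.8, 0.2]
width: 0.913
```

jog_arm --moves '[{"slide":[0.0067,0.0311,0],"rot":[0,0,-8.18],"grip":0.08},{"slide":[0.0067,0.0311,0],"rot":[0,0,-8.18],"grip":0.08},{"slide":[0.0067,0.0311,0],"rot":[0,0,-8.18],"grip":0.08},{"slide":[0.0067,0.0311,0],"rot":[0,0,-8.18],"grip":0.08},{"slide":[0.0067,0.0311,0],"rot":[0,0,-8.18],"grip":0.08}]'

```text
time_s: 9.35
tcp_pos: [0.603, 0.1072, 0.1544]
tcp_rot: [-0.696, -0.118, 0.698, -0.118]
contact_force: [0.8, -0.2, 0.4]
width: 0.908
```

jog_arm --moves '[{"slide":[0.0067,0.0311,-0.02],"rot":[0,0,-8.18],"grip":0.08},{"slide":[0,0,-0.025],"rot":[0,0,0],"grip":0.08},{"slide":[0,0,0],"rot":[0,0,0],"grip":0.08},{"slide":[0,0,0],"rot":[0,0,0],"grip":0.08}]'

```text
time_s: 9.75
tcp_pos: [0.6098, 0.1366, 0.1105]
tcp_rot: [-0.703, -0.07, 0.704, -0.07]
contact_force: [0.0, 1.1, 1.0]
width: 0.909
```

```bash
cat > loc.py <<'E'
import sys; from h import *; from station import sense
c=dict(np.load(sys.argv[1]+'.npz')); lo,hi=float(sys.argv[2]),float(sys.argv[3]); P=cloud(c)
for ce,s,mm in cc((P[...,2]>lo)&(P[...,2]<hi)&(c['depth']>0)&(P[...,0]<.7)):
    if s[4]>150:
        k=cv2.findContours(mm.astype(np.uint8),0,1)[0][0]; z=np.median(P[mm][:,2])
        print(ce.round(),s.tolist(),'circ',np.round(cv2.minEnclosingCircle(P[mm][:,:2].astype(np.float32))[0],4),round(cv2.minEnclosingCircle(P[mm][:,:2].astype(np.float32))[1],4),P[mm].mean(0).round(4),'rayc',ray(c,ce,z)[0].round(4),np.median(c['color'][mm],axis=0))
s=sense();M=R.from_quat(s['tcp_rot']).as_matrix();print('jaw',np.degrees(np.arctan2(M[1,1],M[0,1])),M[:,0].round(4),s['tcp_pos'],s['qpos'].round(2))
E
python3 snap.py 6 wrist; python3 loc.py wrist6 .035 .05
```

```text
9.8 [0.61041588 0.13644635 0.11160172] [ 0.44823364  0.51726549 -0.43625574] 0.9061584285269496 [ 0.03  0.61  1.29 -0.    1.24  1.41]
[275. 207.] [245, 177, 61, 60, 2873] circ [0.6091 0.1376] 0.0252 [0.6099 0.1379 0.0434] rayc [0.6101 0.1379 0.0434] [ 30.  34. 187.]
[257. 353.] [230, 344, 54, 22, 900] circ [0.4751 0.1288] 0.0249 [0.4669 0.127  0.0434] rayc [0.467  0.127  0.0434] [ 61. 231. 245.]
jaw -78.66383924610251 [ 5.e-04 -0.e+00 -1.e+00] [0.61041588 0.13644635 0.11160172] [ 0.03  0.61  1.29 -0.    1.24  1.41]
```

View pics/wrist6.png

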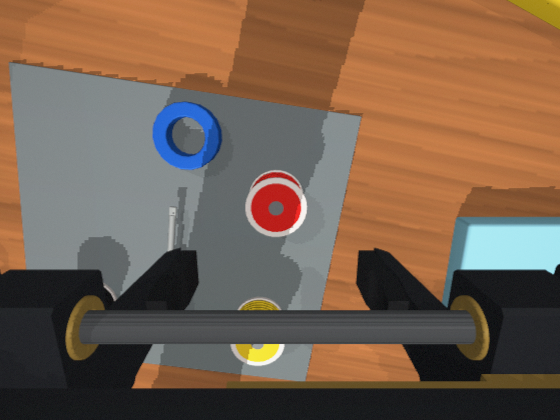

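jog_arm --moves '[{"slide":[0,0.0007,-0.03],"rot":[0,0,0],"grip":0.08},{"slide":[0,0,-0.04],"rot":[0,0,0],"grip":0.08},{"slide":[0,0,-0.02],"rot":[0,0,0],"grip":0.08},{"slide":[0,0,-0.008],"rot":[0,0,0],"grip":0.08},{"slide":[0,0,0],"rot":[0,0,0],"grip":0.08}]'

```text
time_s: 10.3
tcp_pos: [0.6105, 0.1372, 0.0134]
tcp_rot: [0.704, 0.07, -0.704, 0.07]
contact_force: [0.3, -0.2, -0.2]
width: 0.904
```

jog_arm --moves '[{"slide":[0,0,0],"rot":[0,0,0],"grip":0.03},{"slide":[0,0,0],"rot":[0,0,0],"grip":0.03},{"slide":[0,0,0],"rot":[0,0,0],"grip":0.03},{"slide":[0,0,0],"rot":[0,0,0],"grip":0.03},{"slide":[0,0,0],"rot":[0,0,0],"grip":0.03}]'

```text
time_s: 10.8
tcp_pos: [0.6102, 0.1377, 0.0133]
tcp_rot: [0.704, 0.07, -0.704, 0.07]
contact_force: [0.2, 0.1, -0.1]
width: 0.481
```

jog_arm --moves '[{"slide":[0,0,0.01],"rot":[0,0,0],"grip":0.03},{"slide":[0,0,0.03],"rot":[0,0,0],"grip":0.03},{"slide":[0,0,0.04],"rot":[0,0,0],"grip":0.03},{"slide":[0,0,0.04],"rot":[0,0,0],"grip":0.03},{"slide":[0,0,0],"rot":[0,0,0],"grip":0.03}]'

```text
time_s: 11.3
tcp_pos: [0.6127, 0.1379, 0.1398]
tcp_rot: [0.707, 0.07, -0.7, 0.07]
contact_force: [0.3, -0.2, -0.2]
width: 0.341
```

```bash
python3 snap.py 7 wrist; python3 loc.py wrist7 .145 .18
```

```text
11.35 [0.61139656 0.1378122  0.13633631] [ 0.11342192  0.65198251 -1.03653726] 0.3385163108358622 [0.04 0.59 1.26 0.   1.29 1.41]
jaw -78.63754371755171 [ 5.8e-03  2.0e-04 -1.0e+00] [0.61139656 0.1378122  0.13633631] [0.04 0.59 1.26 0.   1.29 1.41]
```

View pics/wrist7.png

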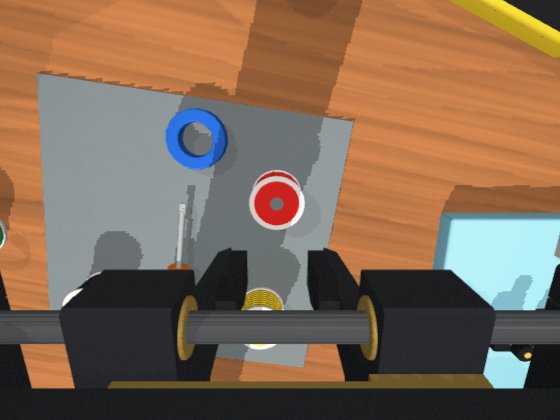

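The grasp missed: the spool still stands on the mat at (276,203) and the fingers closed to 30 mm. I measure what happened.

```bash
python3 loc.py wrist7 .03 .05; python3 snap.py 7 scene
python3 -c "
import cv2
i=cv2.imread('pics/scene7.png')[130:270,260:450];cv2.imwrite('pics/s7.png',cv2.resize(i,None,fx=4,fy=4,interpolation=2))"
```

```text
[276. 202.] [249, 175, 55, 55, 2341] circ [0.6091 0.1378] 0.0253 [0.61   0.1379 0.0433] rayc [0.6101 0.1379 0.0434] [ 33.  37. 202.]
[259. 306.] [241, 300, 38, 10, 248] circ [0.4914 0.1316] 0.0194 [0.4988 0.1329 0.0371] rayc [0.498  0.1329 0.036 ] [ 33. 139. 162.]
jaw -78.63754371755171 [ 5.8e-03  2.0e-04 -1.0e+00] [0.61139656 0.1378122  0.13633631] [0.04 0.59 1.26 0.   1.29 1.41]
11.4 [0.610316   0.13773646 0.13395704] [-0.13802001  0.02276667 -0.889181  ] 0.33893096292404934 [ 0.03  0.59  1.27 -0.    1.29  1.41]
```

View pics/s7.png

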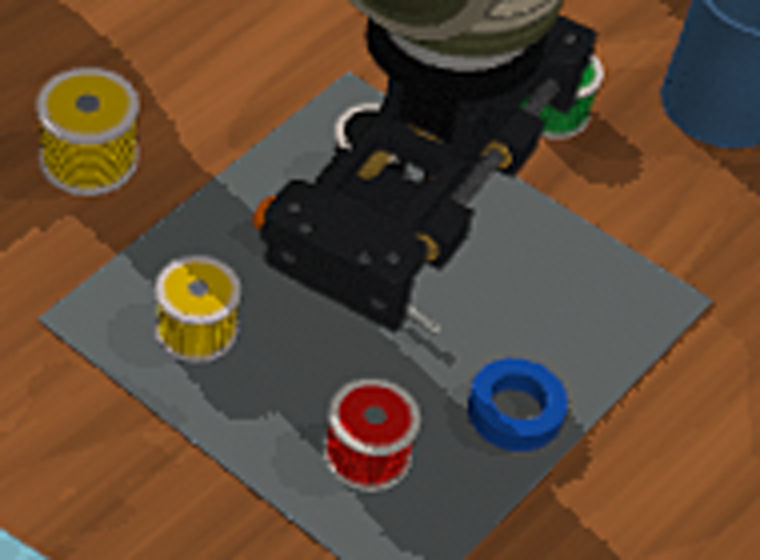

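jog_arm --moves '[{"slide":[0,0,0],"rot":[0,0,0],"grip":0.08},{"slide":[0,0,0],"rot":[0,0,0],"grip":0.08},{"slide":[0,0,0],"rot":[0,0,0],"grip":0.08},{"slide":[0,0,0],"rot":[0,0,0],"grip":0.08},{"slide":[0,0,0],"rot":[0,0,0],"grip":0.08}]'

```text
time_s: 11.9
tcp_pos: [0.6101, 0.1377, 0.1328]
tcp_rot: [-0.703, -0.07, 0.704, -0.07]
contact_force: [0.2, 0.2, 0.3]
width: 0.772
```

jog_arm --moves '[{"slide":[0,0,0],"rot":[0,0,0],"grip":0.08},{"slide":[0,0,-0.04],"rot":[0,0,0],"grip":0.08},{"slide":[0,0,-0.04],"rot":[0,0,0],"grip":0.08},{"slide":[0,0,-0.035],"rot":[0,0,0],"grip":0.08},{"slide":[0,0,0],"rot":[0,0,0],"grip":0.08}]'

```text
time_s: 12.4
tcp_pos: [0.6073, 0.1375, 0.0136]
tcp_rot: [-0.701, -0.07, 0.707, -0.07]
contact_force: [0.2, 0.9, -0.2]
width: 0.906
```

```bash
python3 snap.py 8 wrist scene; python3 - <<'E'
from h import *
from station import sense
i=cv2.imread('pics/scene8.png')[130:270,260:450];cv2.imwrite('pics/s8.png',cv2.resize(i,None,fx=4,fy=4,interpolation=2))
c=dict(np.load('wrist8.npz'));s=sense();print('tcp px',proj(c,s['tcp_pos']),'spool',proj(c,[.61,.1377,.043]))
E
```

```text
12.5 [0.6106404  0.13770052 0.01900493] [-0.16751335 -0.27043783  1.1601351 ] 0.9023070288854885 [0.03 0.72 1.37 0.   1.06 1.41]
tcp px [[277.36725249 235.82622938]] spool [[277.14270692 254.01139604]]
```

View pics/wrist8.png

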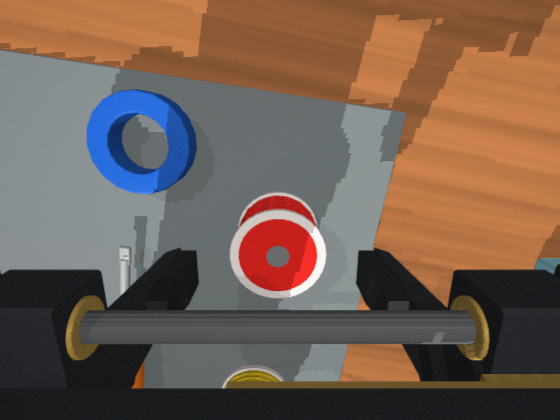

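View pics/s8.png

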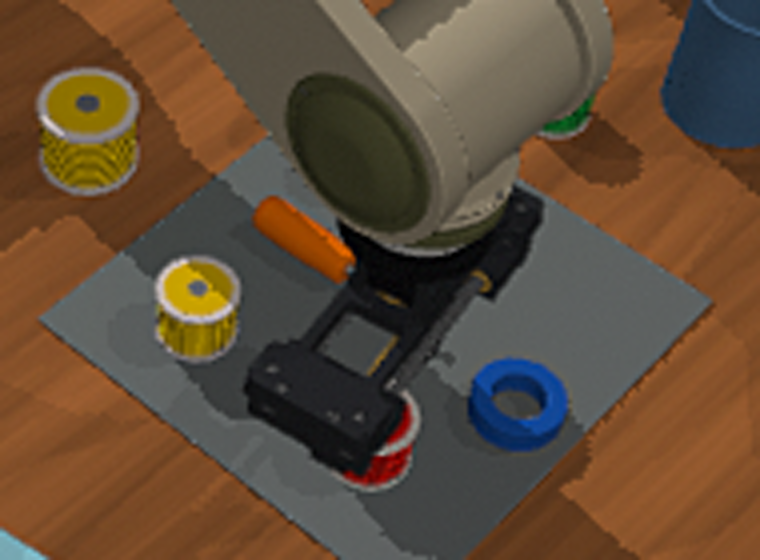

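```bash
python3 - <<'E'
from h import *
from station import sense
c=dict(np.load('wrist8.npz'));s=sense();P=cloud(c);M=R.from_quat(s['tcp_rot']).as_matrix()
Q=(P-s['tcp_pos'])@M
for v in [252,258,265,275,285,295,305]:
  for u in [165,175,185,192,365,372,380]: print(v,u,Q[v,u].round(4),end=' | ')
  print()
print('spool top',Q[255,260],P[255,260])
E
```

```text
252 165 [-0.0367 -0.0535 -0.0063] | 252 175 [-0.0361 -0.0489 -0.0061] | 252 185 [-0.0334 -0.045  -0.0048] | 252 192 [-0.0338 -0.0415 -0.005 ] | 252 365 [-0.0337  0.0426 -0.005 ] | 252 372 [-0.0337  0.046  -0.005 ] | 252 380 [-0.0376  0.0485 -0.0067] | 
258 165 [-0.0436 -0.0512 -0.0065] | 258 175 [-0.0396 -0.048  -0.0046] | 258 185 [-0.0402 -0.0431 -0.0048] | 258 192 [-0.0385 -0.0404 -0.0041] | 258 365 [-0.0405  0.0408 -0.005 ] | 258 372 [-0.0409  0.0439 -0.0052] | 258 380 [-0.0423  0.0471 -0.0059] | 
265 165 [-0.0509 -0.0487 -0.0067] | 265 175 [-0.0479 -0.0454 -0.0051] | 265 185 [-0.0479 -0.041  -0.0052] | 265 192 [-0.0397 -0.0403 -0.001 ] | 265 365 [-0.0459  0.0395 -0.0041] | 265 372 [-0.0477  0.042  -0.0051] | 265 380 [-0.0472  0.0457 -0.0048] | 
275 165 [-0.0569 -0.0468 -0.0051] | 275 175 [-0.0574 -0.0425 -0.0054] | 275 185 [-0.0502 -0.0407 -0.0014] | 275 192 [-0.04   -0.0406  0.0041] | 275 365 [-0.0465  0.0397  0.0005] | 275 372 [-0.0542  0.0403 -0.0036] | 275 380 [-0.0566  0.0428 -0.005 ] | 
285 165 [-0.0654 -0.044  -0.0054] | 285 175 [-0.0613 -0.0415 -0.003 ] | 285 185 [-0.0519 -0.0405  0.0025] | 285 192 [-0.041  -0.0407  0.0088] | 285 365 [-0.0478  0.0397  0.0049] | 285 372 [-0.0553  0.0403  0.0005] | 285 380 [-0.0627  0.0411 -0.0038] | 
295 165 [-0.0732 -0.0413 -0.0058] | 295 175 [-0.0616 -0.0418  0.0014] | 295 185 [-0.0523 -0.0408  0.0073] | 295 192 [-0.044  -0.0402  0.0124] | 295 365 [-0.0501  0.0393  0.0086] | 295 372 [-0.0544  0.041   0.0059] | 295 380 [-0.0639  0.0411  0.    ] | 
305 165 [-0.0762 -0.0405 -0.0035] | 305 175 [-0.0633 -0.0417  0.0051] | 305 185 [-0.052  -0.0414  0.0126] | 305 192 [ 0.0152 -0.0588  0.0571] | 305 365 [0.0187 0.0614 0.0594] | 305 372 [-0.056   0.0409  0.0098] | 305 380 [-0.0651  0.0411  0.0039] | 
spool top [-0.02526433 -0.00897329  0.0005812 ] [0.60828715 0.14638302 0.04426796]
```

```bash
python3 - <<'E'
from h import *
from station import sense
s=sense();M=R.from_quat(s['tcp_rot']).as_matrix()
for n in ['wrist8','scene8','scene7','scene3']:
    c=dict(np.load(n+'.npz'));P=cloud(c)
    if n[-1]=='8': t=s['tcp_pos'];MM=M
    elif n=='scene7': t=np.array([.6103,.1377,.1340]);MM=M
    else: t=np.array([.5352,-.2018,.1346]);MM=np.array([[0,.9802,.198],[0,.198,-.9802],[-1,0,0]])
    Q=(P-t)@MM
    ok=(c['depth']>0)&(np.abs(Q[...,1])<.1)&(np.abs(Q[...,2])<.045)&(Q[...,0]<.0)&(Q[...,0]>-.12)&((im:=c['color'].max(-1))<90)
    q=Q[ok]; print(n,len(q))
    for a in np.arange(-.12,0,.01):
        w=q[(q[:,0]>=a)&(q[:,0]<a+.01)]
        if len(w)>5: print(f'{a:.2f}',len(w),'y',w[:,1].min().round(3),w[:,1].max().round(3),'z',w[:,2].min().round(3),w[:,2].max().round(3), 'absy min',np.abs(w[:,1]).min().round(3))
E
```

```text
wrist8 42151
-0.12 24250 y -0.065 0.066 z -0.032 -0.002 absy min 0.0
-0.11 8611 y -0.072 0.071 z -0.031 0.009 absy min 0.0
-0.10 1689 y -0.078 0.078 z -0.03 0.016 absy min 0.046
-0.09 999 y -0.058 0.057 z -0.008 0.015 absy min 0.046
-0.08 1837 y -0.057 0.057 z -0.008 0.015 absy min 0.039
-0.07 1350 y -0.057 0.056 z -0.007 0.009 absy min 0.04
-0.06 1585 y -0.056 0.055 z -0.007 0.013 absy min 0.039
-0.05 1095 y -0.054 0.054 z -0.007 0.013 absy min 0.039
-0.04 734 y -0.054 0.053 z -0.007 0.013 absy min 0.039
scene8 402
-0.12 235 y -0.08 0.088 z -0.034 0.029 absy min 0.001
-0.11 123 y -0.084 0.089 z -0.033 0.035 absy min 0.044
-0.10 19 y -0.079 0.087 z -0.032 0.032 absy min 0.079
-0.05 15 y -0.051 0.057 z -0.009 0.009 absy min 0.037
-0.04 7 y -0.048 0.055 z -0.009 0.01 absy min 0.041
scene7 430
-0.12 277 y -0.081 0.089 z -0.035 0.033 absy min 0.0
-0.11 137 y -0.081 0.088 z -0.035 0.034 absy min 0.02
-0.09 11 y -0.022 -0.014 z -0.009 0.01 absy min 0.014
scene3 1033
-0.12 331 y -0.085 0.086 z -0.024 0.036 absy min 0.0
-0.11 161 y -0.084 0.086 z -0.031 0.036 absy min 0.027
-0.09 6 y -0.029 -0.023 z 0.009 0.011 absy min 0.023
-0.06 18 y -0.033 0.036 z -0.001 0.012 absy min 0.021
-0.05 131 y -0.034 0.035 z -0.04 0.045 absy min 0.0
-0.04 202 y -0.032 0.031 z -0.043 0.045 absy min 0.001
-0.03 59 y 0.02 0.023 z 0.007 0.045 absy min 0.02
-0.02 54 y 0.021 0.023 z 0.001 0.044 absy min 0.021
-0.01 61 y 0.021 0.023 z -0.001 0.045 absy min 0.021
```

Both the wrist and the scene camera show the fingers ending about 34 mm short of the reported TCP. The fingers therefore closed just above the spool, so I go lower by that amount.

jog_arm --moves '[{"slide":[0,0,-0.015],"rot":[0,0,0],"grip":0.08},{"slide":[0,0,-0.013],"rot":[0,0,0],"grip":0.08},{"slide":[0,0,-0.01],"rot":[0,0,0],"grip":0.08},{"slide":[0,0,0],"rot":[0,0,0],"grip":0.08},{"slide":[0,0,0],"rot":[0,0,0],"grip":0.08}]'

```text
time_s: 13.0
tcp_pos: [0.6102, 0.1377, -0.0199]
tcp_rot: [-0.704, -0.07, 0.704, -0.07]
contact_force: [0.7, 0.6, -0.6]
width: 0.908
```

jog_arm --moves '[{"slide":[0,0,0],"rot":[0,0,0],"grip":0.03},{"slide":[0,0,0],"rot":[0,0,0],"grip":0.03},{"slide":[0,0,0],"rot":[0,0,0],"grip":0.03},{"slide":[0,0,0],"rot":[0,0,0],"grip":0.03},{"slide":[0,0,0],"rot":[0,0,0],"grip":0.03}]'

```text
time_s: 13.5
tcp_pos: [0.6103, 0.1377, -0.0197]
tcp_rot: [0.704, 0.07, -0.704, 0.07]
contact_force: [0.5, -0.2, 0.9]
width: 0.56
```

jog_arm --moves '[{"slide":[0,0,0],"rot":[0,0,0],"grip":0.03},{"slide":[0,0,0],"rot":[0,0,0],"grip":0.03}]'

```text
time_s: 13.7
tcp_pos: [0.6102, 0.1377, -0.0198]
tcp_rot: [0.704, 0.07, -0.704, 0.07]
contact_force: [-0.2, -1.4, 2.7]
width: 0.56
```

```bash
python3 snap.py 9 wrist; python3 loc.py wrist9 .035 .05
```

```text
13.75 [ 0.61027479  0.13766348 -0.01976097] [-0.72896137 -0.04153455  2.75877933] 0.5609485286021385 [0.03 0.77 1.39 0.   0.98 1.41]
[276. 278.] [175, 235, 204, 75, 8882] circ [0.6191 0.1394] 0.0403 [0.6169 0.1391 0.0432] rayc [0.6171 0.1391 0.0434] [ 35.  38. 209.]
jaw -78.64969473884291 [ 3.e-04  0.e+00 -1.e+00] [ 0.61027479  0.13766348 -0.01976097] [0.03 0.77 1.39 0.   0.98 1.41]
```

View pics/wrist9.png

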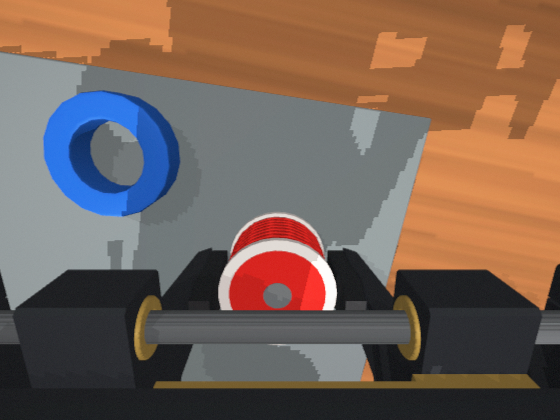

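jog_arm --moves '[{"slide":[0,0,0.01],"rot":[0,0,0],"grip":0.03},{"slide":[0,0,0.03],"rot":[0,0,0],"grip":0.03},{"slide":[0,0,0.045],"rot":[0,0,0],"grip":0.03},{"slide":[0,0,0.045],"rot":[0,0,0],"grip":0.03},{"slide":[0,0,0],"rot":[0,0,0],"grip":0.03}]'

```text
time_s: 14.25
tcp_pos: [0.613, 0.1379, 0.1171]
tcp_rot: [0.708, 0.07, -0.7, 0.07]
contact_force: [0.0, 0.1, -1.3]
width: 0.561
```

jog_arm --moves '[{"slide":[-0.01,-0.04,0],"rot":[0,0,0],"grip":0.03},{"slide":[-0.01,-0.04,0],"rot":[0,0,0],"grip":0.03},{"slide":[-0.01,-0.04,0],"rot":[0,0,0],"grip":0.03},{"slide":[-0.01,-0.04,0],"rot":[0,0,0],"grip":0.03},{"slide":[-0.01,-0.04,0],"rot":[0,0,0],"grip":0.03}]'

```text
time_s: 14.75
tcp_pos: [0.5591, -0.0636, 0.1096]
tcp_rot: [-0.703, -0.07, 0.704, -0.07]
contact_force: [0.9, -0.2, -1.1]
width: 0.561
```

jog_arm --moves '[{"slide":[-0.01,-0.04,0],"rot":[0,0,0],"grip":0.03},{"slide":[-0.01,-0.04,0],"rot":[0,0,0],"grip":0.03},{"slide":[-0.01,-0.04,0],"rot":[0,0,0],"grip":0.03},{"slide":[-0.01,-0.04,0],"rot":[0,0,0],"grip":0.03},{"slide":[-0.01,-0.04,0],"rot":[0,0,0],"grip":0.03}]'

```text
time_s: 15.25
tcp_pos: [0.5092, -0.2636, 0.1096]
tcp_rot: [-0.703, -0.07, 0.704, -0.07]
contact_force: [0.8, 0.0, -1.2]
width: 0.561
```

jog_arm --moves '[{"slide":[-0.01,-0.036,-0.02],"rot":[0,0,0],"grip":0.03},{"slide":[0,0,-0.03],"rot":[0,0,0],"grip":0.03},{"slide":[0,0,0],"rot":[0,0,0],"grip":0.03},{"slide":[0,0,0],"rot":[0,0,0],"grip":0.03}]'

```text
time_s: 15.65
tcp_pos: [0.5001, -0.2977, 0.0602]
tcp_rot: [-0.703, -0.07, 0.704, -0.07]
contact_force: [0.3, 0.6, -0.6]
width: 0.559
```

```bash
python3 snap.py 10 wrist; python3 loc.py wrist10 .043 .053; python3 loc.py wrist10 .1 .14
```

```text
15.7 [ 0.50074752 -0.29794654  0.06111058] [ 0.36556899 -0.04450712 -0.4524383 ] 0.5575751711964125 [-0.74  0.58  1.49  0.    1.07  0.63]
[218. 145.] [213, 110, 9, 73, 216] circ [ 0.5456 -0.2519] 0.0211 [ 0.5466 -0.2525  0.0481] rayc [ 0.5468 -0.2525  0.0482] [26. 24. 23.]
[ 10. 150.] [0, 123, 25, 50, 986] circ [ 0.5201 -0.1291] 0.0159 [ 0.5193 -0.1311  0.0492] rayc [ 0.5195 -0.1311  0.0492] [25. 23. 23.]
[277. 146.] [253, 123, 50, 51, 1656] circ [ 0.5516 -0.2877] 0.0202 [ 0.5532 -0.2875  0.0492] rayc [ 0.5534 -0.2875  0.0492] [ 23.  27. 163.]
jaw -78.5948769947516 [ 9.e-04 -6.e-04 -1.e+00] [ 0.50074752 -0.29794654  0.06111058] [-0.74  0.58  1.49  0.    1.07  0.63]
[276. 274.] [162, 225, 229, 85, 12095] circ [ 0.5086 -0.2959] 0.0419 [ 0.5081 -0.2962  0.1221] rayc [ 0.5086 -0.2961  0.1233] [ 32.  38. 164.]
jaw -78.5948769947516 [ 9.e-04 -6.e-04 -1.e+00] [ 0.50074752 -0.29794654  0.06111058] [-0.74  0.58  1.49  0.    1.07  0.63]
```

View pics/wrist10.png

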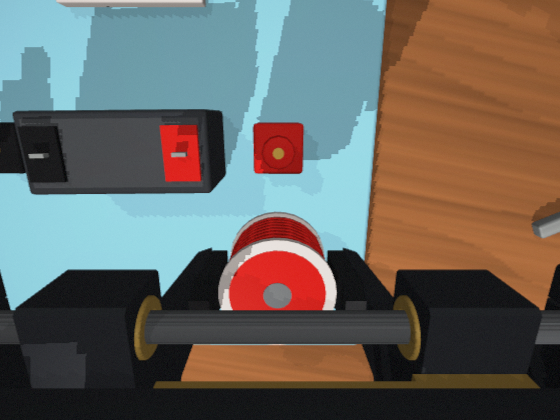

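```bash
python3 - <<'E'
from h import *
ex=np.array([.9803,.1977]);ey=np.array([-.1977,.9803])
c=dict(np.load('wrist10.npz')); P=cloud(c); im=c['color']
print(P[295,255])
s=ray(c,[277.3,295],.1239)[0]
m=(np.abs(P[...,2]-.0492)<.002)&(P[...,1]<-.26)&(c['depth']>0)&(im[...,2]>100)
b=cv2.minAreaRect(P[m][:,:2].astype(np.float32)); post=ray(c,[278,153.5],.070)[0]; print(s,b,post)
for q in (np.array(b[0]),post[:2]): d=q-s[:2]; print(d@ex,d@ey)
E
```

```text
[ 0.49780893 -0.28908753  0.1241279 ]
[ 0.49951745 -0.29828686  0.1239    ] ((0.551640510559082, -0.28790339827537537), (0.0297947209328413, 0.029895175248384476), 11.3309965133667) [ 0.5513388  -0.28827451  0.07      ]
0.053149050550204906 -0.00012581753053536436
0.05277991319000972 -0.0004299737310736693
```

jog_arm --moves '[{"slide":[-0.0017,-0.0004,-0.02],"rot":[0,0,0],"grip":0.03},{"slide":[0,0,-0.02],"rot":[0,0,0],"grip":0.03},{"slide":[0,0,-0.01],"rot":[0,0,0],"grip":0.03},{"slide":[0,0,-0.004],"rot":[0,0,0],"grip":0.03},{"slide":[0,0,0],"rot":[0,0,0],"grip":0.03}]'

```text
time_s: 16.2
tcp_pos: [0.4989, -0.2987, 0.0066]
tcp_rot: [0.704, 0.07, -0.703, 0.07]
contact_force: [-0.1, -0.1, -0.7]
width: 0.56
```

jog_arm --moves '[{"slide":[0,0,-0.0015],"rot":[0,0,0],"grip":0.03},{"slide":[0,0,-0.001],"rot":[0,0,0],"grip":0.03},{"slide":[0,0,-0.0005],"rot":[0,0,0],"grip":0.03},{"slide":[0,0,-0.0005],"rot":[0,0,0],"grip":0.03},{"slide":[0,0,0],"rot":[0,0,0],"grip":0.03}]'

```text
time_s: 16.7
tcp_pos: [0.4985, -0.2987, 0.0025]
tcp_rot: [0.704, 0.07, -0.704, 0.07]
contact_force: [-0.5, 0.8, -1.4]
width: 0.56
```

jog_arm --moves '[{"slide":[0,0,-0.0005],"rot":[0,0,0],"grip":0.03},{"slide":[0,0,0],"rot":[0,0,0],"grip":0.03}]'

```text
time_s: 16.9
tcp_pos: [0.4985, -0.2988, 0.0022]
tcp_rot: [0.704, 0.07, -0.704, 0.07]
contact_force: [-0.3, 0.5, 1.6]
width: 0.563
```

jog_arm --moves '[{"slide":[0,0,-0.0004],"rot":[0,0,0],"grip":0.03},{"slide":[0,0,0],"rot":[0,0,0],"grip":0.03}]'

```text
time_s: 17.1
tcp_pos: [0.4985, -0.2988, 0.0022]
tcp_rot: [0.704, 0.07, -0.704, 0.07]
contact_force: [-2.7, 1.4, 5.8]
width: 0.558
```

jog_arm --moves '[{"slide":[0,0,0],"rot":[0,0,0],"grip":0.055},{"slide":[0,0,0],"rot":[0,0,0],"grip":0.065},{"slide":[0,0,0],"rot":[0,0,0],"grip":0.075},{"slide":[0,0,0],"rot":[0,0,0],"grip":0.075},{"slide":[0,0,0],"rot":[0,0,0],"grip":0.075}]'

```text
time_s: 17.6
tcp_pos: [0.4985, -0.2987, 0.0016]
tcp_rot: [0.704, 0.07, -0.704, 0.07]
contact_force: [-0.9, 0.4, -0.5]
width: 0.852
```

jog_arm --moves '[{"slide":[0,0,0.015],"rot":[0,0,0],"grip":0.075},{"slide":[0,0,0.03],"rot":[0,0,0],"grip":0.075},{"slide":[0,0,0.04],"rot":[0,0,0],"grip":0.08},{"slide":[0,0,0.025],"rot":[0,0,0],"grip":0.08},{"slide":[0,0,0],"rot":[0,0,0],"grip":0.08}]'

```text
time_s: 18.1
tcp_pos: [0.4998, -0.2999, 0.1152]
tcp_rot: [0.705, 0.068, -0.702, 0.072]
contact_force: [-0.1, -1.5, 0.6]
width: 0.909
```

```bash
python3 snap.py 11 wrist; python3 loc.py wrist11 .043 .053;  python3 loc.py wrist11 .058 .069
```

```text
18.15 [ 0.49891712 -0.29911183  0.11279245] [-0.71850875  0.65844111 -1.05914686] 0.9077506224211132 [-0.74  0.51  1.44  0.    1.18  0.63]
[ 57. 140.] [28, 121, 50, 40, 1281] circ [ 0.5186 -0.1213] 0.0207 [ 0.52   -0.1262  0.0488] rayc [ 0.5201 -0.1264  0.0491] [21. 20. 20.]
[274. 139.] [255, 121, 39, 40, 1032] circ [ 0.5517 -0.2878] 0.02 [ 0.5526 -0.2876  0.0492] rayc [ 0.5527 -0.2876  0.0492] [ 25.   29.  178.5]
jaw -78.64170355239229 [ 0.0021 -0.0019 -1.    ] [ 0.49891712 -0.29911183  0.11279245] [-0.74  0.51  1.44  0.    1.18  0.63]
[ 44. 141.] [29, 130, 23, 25, 206] circ [ 0.5186 -0.1242] 0.0085 [ 0.5207 -0.1277  0.065 ] rayc [ 0.5207 -0.1279  0.0653] [11.5 11.  11. ]
[274. 215.] [242, 184, 66, 63, 3241] circ [ 0.4973 -0.2988] 0.0253 [ 0.4983 -0.2986  0.0654] rayc [ 0.4984 -0.2986  0.0654] [ 30.  34. 202.]
jaw -78.64170355239229 [ 0.0021 -0.0019 -1.    ] [ 0.49891712 -0.29911183  0.11279245] [-0.74  0.51  1.44  0.    1.18  0.63]
```

View pics/wrist11.png

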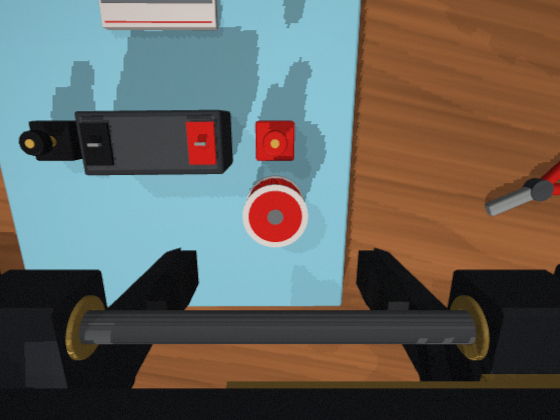

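jog_arm --moves '[{"slide":[-0.0028,0.03,0],"rot":[0,0,0],"grip":0.08},{"slide":[-0.0028,0.045,0],"rot":[0,0,0],"grip":0.08},{"slide":[-0.0028,0.045,0],"rot":[0,0,0],"grip":0.08},{"slide":[-0.0028,0.045,0],"rot":[0,0,0],"grip":0.08},{"slide":[-0.0028,0.045,0],"rot":[0,0,0],"grip":0.08}]'

```text
time_s: 18.65
tcp_pos: [0.4833, -0.0868, 0.1102]
tcp_rot: [-0.703, -0.07, 0.704, -0.069]
contact_force: [0.3, -0.1, -0.5]
width: 0.908
```

jog_arm --moves '[{"slide":[-0.0028,0.045,0],"rot":[0,0,0],"grip":0.08},{"slide":[-0.0028,0.045,0],"rot":[0,0,0],"grip":0.08},{"slide":[-0.0028,0.045,0],"rot":[0,0,0],"grip":0.08},{"slide":[-0.0028,0.045,0],"rot":[0,0,0],"grip":0.08},{"slide":[-0.0028,0.045,0],"rot":[0,0,0],"grip":0.08}]'

```text
time_s: 19.15
tcp_pos: [0.4693, 0.138, 0.1103]
tcp_rot: [-0.703, -0.07, 0.704, -0.07]
contact_force: [0.3, -0.0, -0.4]
width: 0.91
```

jog_arm --moves '[{"slide":[-0.0028,0.045,0],"rot":[0,0,0],"grip":0.08},{"slide":[-0.0028,0.045,0],"rot":[0,0,0],"grip":0.08},{"slide":[0,0.045,-0.01],"rot":[0,0,0],"grip":0.08},{"slide":[0,0.029,-0.03],"rot":[0,0,0],"grip":0.08},{"slide":[0,0,0],"rot":[0,0,0],"grip":0.08}]'

```text
time_s: 19.65
tcp_pos: [0.4616, 0.3021, 0.0666]
tcp_rot: [-0.701, -0.071, 0.706, -0.072]
contact_force: [-0.2, -0.3, 0.3]
width: 0.908
```

jog_arm --moves '[{"slide":[0,0,0],"rot":[0,0,0],"grip":0.08}]'

```text
time_s: 19.75
tcp_pos: [0.464, 0.3, 0.0702]
tcp_rot: [-0.703, -0.07, 0.705, -0.071]
contact_force: [0.6, 0.7, -0.4]
width: 0.908
```

```bash
python3 snap.py 12 wrist; python3 loc.py wrist12 .035 .05
```

```text
19.8 [0.46472656 0.29959463 0.07124759] [ 0.76721396 -0.76401967  0.58386937] 0.9125592930782443 [ 0.36  0.51  1.58 -0.    1.06  1.73]
[ 82. 116.] [41, 76, 82, 82, 5145] circ [0.508  0.4359] 0.0256 [0.5087 0.4354 0.0402] rayc [0.509  0.4355 0.0403] [ 74. 163.  48.]
[276. 222.] [240, 188, 72, 70, 3903] circ [0.4633 0.3006] 0.0253 [0.4642 0.3007 0.0434] rayc [0.4644 0.3007 0.0434] [37. 36. 36.]
[515. 244.] [476, 216, 77, 53, 3368] circ [0.478  0.1292] 0.0257 [0.4816 0.1319 0.0431] rayc [0.4818 0.1322 0.0434] [ 42. 211. 237.]
[386. 375.] [356, 366, 61, 15, 577] circ [0.3427 0.1816] 0.0253 [0.3528 0.1865 0.0408] rayc [0.3526 0.1863 0.0405] [ 21. 105. 124.]
jaw -78.65866735968969 [-1.e-03 -6.e-04 -1.e+00] [0.46472656 0.29959463 0.07124759] [ 0.36  0.51  1.58 -0.    1.06  1.73]
```

View pics/wrist12.png

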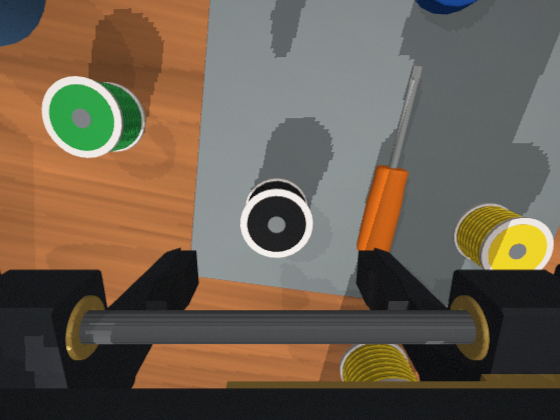

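```bash
python3 - <<'E'
from h import *
c=dict(np.load('wrist12.npz')); P=cloud(c); h=cv2.cvtColor(c['color'],cv2.COLOR_BGR2HSV)
m=(h[...,0]<16)&(h[...,1]>200)&(h[...,2]>120)&(P[...,2]>.008)&(P[...,2]<.04)&(P[...,1]>.15)&(P[...,1]<.28)
C=np.array([.4642,.3004]); th=np.radians(-78.65); u=np.array([np.cos(th),np.sin(th)]); v=np.array([-u[1],u[0]])
d=P[m][:,:2]-C; a=d@u; b=d@v; print(m.sum(),a.min(),a.max(),b.min(),b.max(),P[m][:,2].max())
for lo in np.arange(-.06,.06,.01):
    k=(b>=lo)&(b<lo+.01)
    if k.sum()>3: print(lo.round(2),a[k].min().round(4),a[k].max().round(4))
E
```

```text
2731 0.06409046539331476 0.09576644544128624 -0.03081678882920995 0.03573472215565091 0.03077853334819361
-0.03 0.0641 0.0895
-0.02 0.065 0.0913
-0.01 0.0664 0.0919
0.0 0.0679 0.0941
0.01 0.0692 0.0941
0.02 0.0718 0.0958
0.03 0.0732 0.0956
```

jog_arm --moves '[{"slide":[0,0.0005,-0.01],"rot":[0,0,0],"grip":0.07},{"slide":[0,0,-0.01],"rot":[0,0,0],"grip":0.07},{"slide":[0,0,-0.04],"rot":[0,0,0],"grip":0.07},{"slide":[0,0,-0.02],"rot":[0,0,0],"grip":0.07},{"slide":[0,0,-0.01],"rot":[0,0,0],"grip":0.07}]'

```text
time_s: 20.3
tcp_pos: [0.4639, 0.2998, -0.0205]
tcp_rot: [-0.703, -0.069, 0.705, -0.07]
contact_force: [0.5, 0.8, 0.9]
width: 0.795
```

jog_arm --moves '[{"slide":[0,0,0],"rot":[0,0,0],"grip":0.07},{"slide":[0,0,0],"rot":[0,0,0],"grip":0.03},{"slide":[0,0,0],"rot":[0,0,0],"grip":0.03},{"slide":[0,0,0],"rot":[0,0,0],"grip":0.03},{"slide":[0,0,0],"rot":[0,0,0],"grip":0.03}]'

```text
time_s: 20.8
tcp_pos: [0.4655, 0.301, -0.0174]
tcp_rot: [0.704, 0.07, -0.703, 0.07]
contact_force: [-0.6, -0.4, 5.7]
width: 0.559
```

jog_arm --moves '[{"slide":[0,0,0],"rot":[0,0,0],"grip":0.03},{"slide":[0,0,0],"rot":[0,0,0],"grip":0.03}]'

```text
time_s: 21.0
tcp_pos: [0.4654, 0.301, -0.0174]
tcp_rot: [0.704, 0.07, -0.703, 0.07]
contact_force: [-1.1, -1.8, 6.4]
width: 0.56
```

jog_arm --moves '[{"slide":[0,0,0.01],"rot":[0,0,0],"grip":0.03},{"slide":[0,0,0.03],"rot":[0,0,0],"grip":0.03},{"slide":[0,0,0.045],"rot":[0,0,0],"grip":0.03},{"slide":[0,0,0.04],"rot":[0,0,0],"grip":0.03},{"slide":[0,0,0],"rot":[0,0,0],"grip":0.03}]'

```text
time_s: 21.5
tcp_pos: [0.4672, 0.3019, 0.1124]
tcp_rot: [0.707, 0.071, -0.7, 0.069]
contact_force: [0.3, -0.6, -0.2]
width: 0.558
```

jog_arm --moves '[{"slide":[0,-0.035,0],"rot":[0,0,0],"grip":0.03},{"slide":[0,-0.04,0],"rot":[0,0,0],"grip":0.03},{"slide":[0,-0.04,0],"rot":[0,0,0],"grip":0.03},{"slide":[0,-0.04,0],"rot":[0,0,0],"grip":0.03},{"slide":[0,-0.04,0],"rot":[0,0,0],"grip":0.03}]'

```text
time_s: 22.0
tcp_pos: [0.464, 0.1043, 0.1061]
tcp_rot: [-0.703, -0.07, 0.704, -0.07]
contact_force: [0.6, 0.3, -1.7]
width: 0.559
```

jog_arm --moves '[{"slide":[0,-0.04,0],"rot":[0,0,0],"grip":0.03},{"slide":[0,-0.04,0],"rot":[0,0,0],"grip":0.03},{"slide":[0,-0.04,0],"rot":[0,0,0],"grip":0.03},{"slide":[0,-0.04,0],"rot":[0,0,0],"grip":0.03},{"slide":[0,-0.04,0],"rot":[0,0,0],"grip":0.03}]'

```text
time_s: 22.5
tcp_pos: [0.4641, -0.0956, 0.1062]
tcp_rot: [-0.703, -0.07, 0.704, -0.07]
contact_force: [0.2, -0.1, -1.7]
width: 0.559
```

jog_arm --moves '[{"slide":[0,-0.038,-0.02],"rot":[0,0,0],"grip":0.03},{"slide":[0,0,-0.03],"rot":[0,0,0],"grip":0.03},{"slide":[0,0,0],"rot":[0,0,0],"grip":0.03},{"slide":[0,0,0],"rot":[0,0,0],"grip":0.03},{"slide":[0,0,0],"rot":[0,0,0],"grip":0.03}]'

```text
time_s: 23.0
tcp_pos: [0.4654, -0.1318, 0.0578]
tcp_rot: [0.704, 0.07, -0.703, 0.071]
contact_force: [1.1, -0.5, -0.7]
width: 0.558
```

```bash
python3 snap.py 13 wrist; python3 loc.py wrist13 .043 .053; python3 loc.py wrist13 .1 .14
```

```text
23.05 [ 0.46549742 -0.13185719  0.05785184] [ 0.70482658  0.78533759 -0.95692784] 0.5617712696870021 [-0.52  0.4   1.8   0.    0.94  0.85]
[340. 144.] [337, 109, 9, 74, 240] circ [ 0.5262 -0.1589] 0.0211 [ 0.5267 -0.1576  0.048 ] rayc [ 0.5269 -0.1576  0.0481] [24. 21. 21.]
[277. 144.] [251, 121, 52, 51, 1668] circ [ 0.5183 -0.1212] 0.0201 [ 0.5198 -0.1209  0.0493] rayc [ 0.5199 -0.1209  0.0493] [25. 24. 23.]
[551. 149.] [537, 121, 23, 51, 883] circ [ 0.5507 -0.2819] 0.0161 [ 0.549  -0.2798  0.0494] rayc [ 0.5491 -0.2798  0.0494] [ 29.  34. 221.]
[518. 223.] [499, 197, 61, 69, 914] circ [ 0.4979 -0.296 ] 0.0237 [ 0.5017 -0.2806  0.0481] rayc [ 0.5019 -0.2806  0.0482] [ 17.  20. 130.]
jaw -78.5773625499125 [ 1.7e-03 -9.0e-04 -1.0e+00] [ 0.46549742 -0.13185719  0.05785184] [-0.52  0.4   1.8   0.    0.94  0.85]
[276. 277.] [162, 228, 231, 82, 12275] circ [ 0.4741 -0.13  ] 0.0417 [ 0.4721 -0.1304  0.1198] rayc [ 0.4713 -0.1305  0.1187] [33. 32. 32.]
jaw -78.5773625499125 [ 1.7e-03 -9.0e-04 -1.0e+00] [ 0.46549742 -0.13185719  0.05785184] [-0.52  0.4   1.8   0.    0.94  0.85]
```

View pics/wrist13.png

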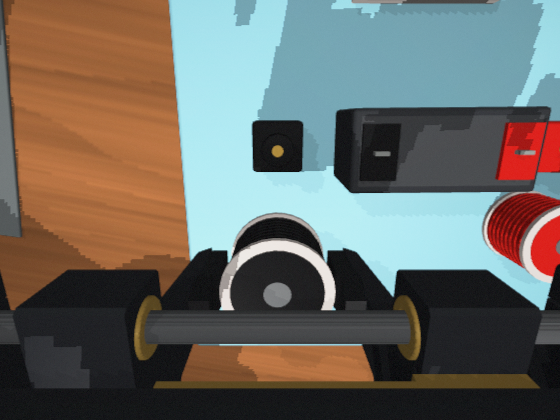

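```bash
python3 - <<'E'
from h import *
ex=np.array([.9803,.1977]);ey=np.array([-.1977,.9803])
c=dict(np.load('wrist13.npz')); P=cloud(c)
zt=P[290,245][2]; print(zt, .0578+.0204+.04)
s=ray(c,[277.5,294.5],.1182)[0]
for q in (np.array([.5183,-.1212]),ray(c,[278,151.5],.07)[0][:2]): d=q-s[:2]; print(s,q,d@ex,d@ey)
E
```

```text
0.11877608711083718 0.1182
[ 0.46296457 -0.13268636  0.1182    ] [ 0.5183 -0.1212] 0.05651617785301223 0.00032026609741951434
[ 0.46296457 -0.13268636  0.1182    ] [ 0.517877   -0.12200918] 0.055941535110358126 -0.0003893488924577138
```

jog_arm --moves '[{"slide":[0.001,0.0002,-0.02],"rot":[0,0,0],"grip":0.03},{"slide":[0,0,-0.02],"rot":[0,0,0],"grip":0.03},{"slide":[0,0,-0.008],"rot":[0,0,0],"grip":0.03},{"slide":[0,0,-0.0015],"rot":[0,0,0],"grip":0.03},{"slide":[0,0,0],"rot":[0,0,0],"grip":0.03}]'

```text
time_s: 23.55
tcp_pos: [0.4663, -0.1321, 0.0079]
tcp_rot: [0.704, 0.07, -0.703, 0.07]
contact_force: [0.4, 0.1, -0.9]
width: 0.56
```

jog_arm --moves '[{"slide":[0,0,-0.001],"rot":[0,0,0],"grip":0.03},{"slide":[0,0,-0.001],"rot":[0,0,0],"grip":0.03},{"slide":[0,0,-0.0005],"rot":[0,0,0],"grip":0.03},{"slide":[0,0,0],"rot":[0,0,0],"grip":0.03},{"slide":[0,0,0],"rot":[0,0,0],"grip":0.03}]'

```text
time_s: 24.05
tcp_pos: [0.4659, -0.1321, 0.0047]
tcp_rot: [0.704, 0.07, -0.704, 0.07]
contact_force: [-0.2, 0.2, -0.9]
width: 0.558
```

jog_arm --moves '[{"slide":[0,0,-0.0005],"rot":[0,0,0],"grip":0.03},{"slide":[0,0,0],"rot":[0,0,0],"grip":0.03}]'

```text
time_s: 24.25
tcp_pos: [0.4659, -0.1321, 0.0046]
tcp_rot: [0.704, 0.07, -0.704, 0.07]
contact_force: [-3.0, 0.4, 5.6]
width: 0.557
```

jog_arm --moves '[{"slide":[0,0,-0.0005],"rot":[0,0,0],"grip":0.03},{"slide":[0,0,0],"rot":[0,0,0],"grip":0.03}]'

```text
time_s: 24.45
tcp_pos: [0.4659, -0.1321, 0.0045]
tcp_rot: [0.704, 0.07, -0.704, 0.07]
contact_force: [-4.7, 1.2, 11.9]
width: 0.562
```

jog_arm --moves '[{"slide":[0,0,0.0005],"rot":[0,0,0],"grip":0.03},{"slide":[0,0,0],"rot":[0,0,0],"grip":0.06},{"slide":[0,0,0],"rot":[0,0,0],"grip":0.075},{"slide":[0,0,0],"rot":[0,0,0],"grip":0.075},{"slide":[0,0,0],"rot":[0,0,0],"grip":0.075}]'

```text
time_s: 24.95
tcp_pos: [0.4659, -0.132, 0.004]
tcp_rot: [-0.704, -0.07, 0.704, -0.07]
contact_force: [0.2, 0.2, -0.3]
width: 0.85
```

jog_arm --moves '[{"slide":[0,0,0.015],"rot":[0,0,0],"grip":0.075},{"slide":[0,0,0.03],"rot":[0,0,0],"grip":0.075},{"slide":[0,0,0.04],"rot":[0,0,0],"grip":0.08},{"slide":[0,0,0.025],"rot":[0,0,0],"grip":0.08},{"slide":[0,0,0],"rot":[0,0,0],"grip":0.08}]'

```text
time_s: 25.45
tcp_pos: [0.4674, -0.1328, 0.1171]
tcp_rot: [0.705, 0.069, -0.702, 0.071]
contact_force: [0.7, -0.0, -0.9]
width: 0.909
```

```bash
python3 snap.py 14 wrist; python3 loc.py wrist14 .043 .053;  python3 loc.py wrist14 .060 .069
```

```text
25.5 [ 0.46635642 -0.13229762  0.11493678] [-0.44584156 -0.5199979  -0.12127185] 0.9031281379510707 [-0.52  0.32  1.74 -0.    1.08  0.85]
[274. 140.] [255, 122, 40, 40, 1030] circ [ 0.5185 -0.1206] 0.0202 [ 0.5195 -0.1209  0.0492] rayc [ 0.5196 -0.1208  0.0493] [26. 25. 25.]
[488. 141.] [468, 122, 49, 40, 1264] circ [ 0.5513 -0.287 ] 0.0205 [ 0.5515 -0.2824  0.0489] rayc [ 0.5516 -0.2822  0.0492] [ 22.  27. 168.]
[463. 201.] [450, 181, 45, 52, 435] circ [ 0.4981 -0.2956] 0.0236 [ 0.5019 -0.2806  0.0482] rayc [ 0.502  -0.2807  0.0482] [ 15.  18. 120.]
jaw -78.64424501005462 [ 0.0023 -0.0013 -1.    ] [ 0.46635642 -0.13229762  0.11493678] [-0.52  0.32  1.74 -0.    1.08  0.85]
[501. 143.] [494, 131, 21, 26, 202] circ [ 0.5515 -0.2869] 0.009 [ 0.5511 -0.2812  0.0653] rayc [ 0.5511 -0.2811  0.0654] [ 12.  15. 100.]
[275. 216.] [243, 185, 65, 63, 3176] circ [ 0.4637 -0.1325] 0.0252 [ 0.4646 -0.1322  0.0654] rayc [ 0.4647 -0.1322  0.0654] [30. 29. 28.]
[494. 215.] [460, 185, 69, 62, 3268] circ [ 0.4971 -0.2985] 0.0258 [ 0.4982 -0.2977  0.0654] rayc [ 0.4983 -0.2976  0.0655] [ 27.  32. 199.]
jaw -78.64424501005462 [ 0.0023 -0.0013 -1.    ] [ 0.46635642 -0.13229762  0.11493678] [-0.52  0.32  1.74 -0.    1.08  0.85]
```

View pics/wrist14.png

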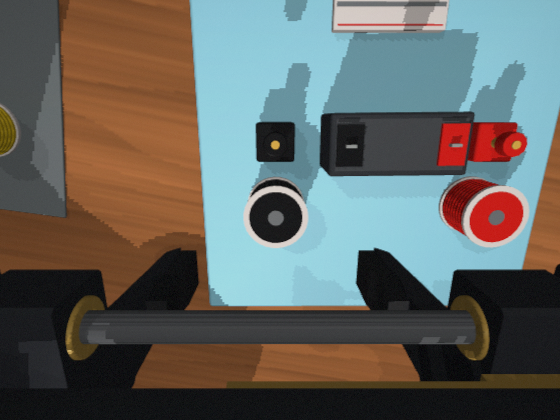

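jog_arm --moves '[{"slide":[0.002,0.035,0],"rot":[0,0,0],"grip":0.08},{"slide":[0.002,0.045,0],"rot":[0,0,0],"grip":0.08},{"slide":[0.002,0.045,0],"rot":[0,0,0],"grip":0.08},{"slide":[0.002,0.045,0],"rot":[0,0,0],"grip":0.08},{"slide":[0.002,0.045,0],"rot":[0,0,0],"grip":0.08}]'

```text
time_s: 26.0
tcp_pos: [0.4749, 0.0848, 0.1125]
tcp_rot: [-0.703, -0.07, 0.705, -0.07]
contact_force: [-0.2, 0.2, -0.0]
width: 0.904
```

jog_arm --moves '[{"slide":[0.003,0.046,-0.01],"rot":[0,0,0],"grip":0.075},{"slide":[0,0,-0.03],"rot":[0,0,0],"grip":0.075},{"slide":[0,0,0],"rot":[0,0,0],"grip":0.075},{"slide":[0,0,0],"rot":[0,0,0],"grip":0.075}]'

```text
time_s: 26.4
tcp_pos: [0.4783, 0.1285, 0.0735]
tcp_rot: [-0.703, -0.07, 0.705, -0.07]
contact_force: [-0.7, 0.2, 0.8]
width: 0.855
```

```bash
python3 snap.py 15 wrist; python3 loc.py wrist15 .035 .056
```

```text
26.45 [0.4789966  0.12830091 0.07432683] [ 0.71756605  0.73698734 -0.35182428] 0.8522233697423505 [ 0.03  0.4   1.75 -0.    1.    1.4 ]
[276. 221.] [241, 188, 71, 68, 3791] circ [0.4771 0.129 ] 0.0254 [0.4782 0.1292 0.0434] rayc [0.4784 0.1292 0.0434] [ 47. 183. 195.]
[181. 369.] [139, 344, 82, 44, 2743] circ [0.3301 0.1784] 0.031 [0.3454 0.179  0.0491] rayc [0.3481 0.1785 0.052 ] [ 31. 157. 186.]
jaw -78.7098460808663 [-4.e-04 -1.e-04 -1.e+00] [0.4789966  0.12830091 0.07432683] [ 0.03  0.4   1.75 -0.    1.    1.4 ]
```

View pics/wrist15.png

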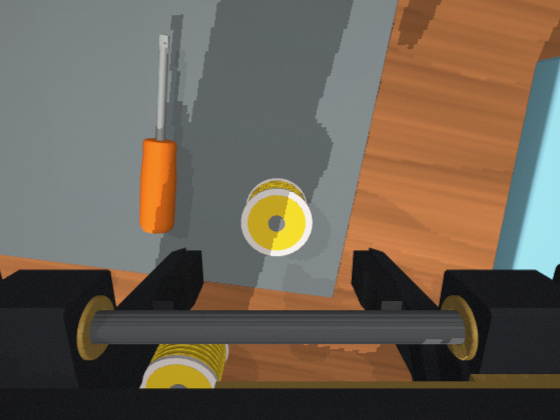

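jog_arm --moves '[{"slide":[-0.0003,0.0005,-0.03],"rot":[0,0,0],"grip":0.075},{"slide":[0,0,-0.035],"rot":[0,0,0],"grip":0.075},{"slide":[0,0,-0.018],"rot":[0,0,0],"grip":0.075},{"slide":[0,0,-0.008],"rot":[0,0,0],"grip":0.075},{"slide":[0,0,0],"rot":[0,0,0],"grip":0.075}]'

```text
time_s: 26.95
tcp_pos: [0.4788, 0.1289, -0.0167]
tcp_rot: [-0.704, -0.07, 0.704, -0.07]
contact_force: [-0.1, 0.0, -0.1]
width: 0.852
```

jog_arm --moves '[{"slide":[0,0,0],"rot":[0,0,0],"grip":0.075},{"slide":[0,0,0],"rot":[0,0,0],"grip":0.03},{"slide":[0,0,0],"rot":[0,0,0],"grip":0.03},{"slide":[0,0,0],"rot":[0,0,0],"grip":0.03},{"slide":[0,0,0],"rot":[0,0,0],"grip":0.03}]'

```text
time_s: 27.45
tcp_pos: [0.4788, 0.1295, -0.0165]
tcp_rot: [0.704, 0.07, -0.703, 0.07]
contact_force: [-0.3, -1.0, 3.9]
width: 0.562
```

jog_arm --moves '[{"slide":[0,0,0],"rot":[0,0,0],"grip":0.03},{"slide":[0,0,0],"rot":[0,0,0],"grip":0.03},{"slide":[0,0,0],"rot":[0,0,0],"grip":0.03}]'

```text
time_s: 27.75
tcp_pos: [0.4787, 0.1295, -0.0165]
tcp_rot: [0.704, 0.07, -0.703, 0.07]
contact_force: [-0.7, -1.1, 5.3]
width: 0.558
```

jog_arm --moves '[{"slide":[0,0,0.01],"rot":[0,0,0],"grip":0.03},{"slide":[0,0,0.03],"rot":[0,0,0],"grip":0.03},{"slide":[0,0,0.045],"rot":[0,0,0],"grip":0.03},{"slide":[0,0,0.045],"rot":[0,0,0],"grip":0.03},{"slide":[0,0,0],"rot":[0,0,0],"grip":0.03}]'

```text
time_s: 28.25
tcp_pos: [0.4813, 0.1297, 0.1188]
tcp_rot: [0.707, 0.07, -0.7, 0.07]
contact_force: [0.3, 0.0, -1.7]
width: 0.558
```

jog_arm --moves '[{"slide":[-0.0019,-0.034,0],"rot":[0,0,0],"grip":0.03},{"slide":[-0.0019,-0.038,0],"rot":[0,0,0],"grip":0.03},{"slide":[-0.0019,-0.038,0],"rot":[0,0,0],"grip":0.03},{"slide":[-0.0019,-0.038,0],"rot":[0,0,0],"grip":0.03},{"slide":[-0.0019,-0.038,0],"rot":[0,0,0],"grip":0.03}]'

```text
time_s: 28.75
tcp_pos: [0.4683, -0.0578, 0.1127]
tcp_rot: [-0.703, -0.07, 0.704, -0.07]
contact_force: [0.0, -0.0, -0.9]
width: 0.556
```

jog_arm --moves '[{"slide":[-0.0019,-0.038,0],"rot":[0,0,0],"grip":0.03},{"slide":[-0.0019,-0.0376,0],"rot":[0,0,0],"grip":0.03},{"slide":[0,0,0],"rot":[0,0,0],"grip":0.03},{"slide":[0,0,-0.03],"rot":[0,0,0],"grip":0.03},{"slide":[0,0,0],"rot":[0,0,0],"grip":0.03}]'

```text
time_s: 29.25
tcp_pos: [0.4632, -0.1307, 0.0803]
tcp_rot: [-0.702, -0.071, 0.706, -0.068]
contact_force: [-0.2, 0.4, -1.6]
width: 0.558
```

jog_arm --moves '[{"slide":[0,0,0],"rot":[0,0,0],"grip":0.03},{"slide":[0,0,0],"rot":[0,0,0],"grip":0.03}]'

```text
time_s: 29.45
tcp_pos: [0.4657, -0.1319, 0.084]
tcp_rot: [0.704, 0.07, -0.703, 0.07]
contact_force: [1.6, 0.2, -0.7]
width: 0.56
```

```bash
python3 snap.py 16 wrist scene; python3 loc.py wrist16 .043 .053
```

```text
29.55 [ 0.4657086  -0.1319961   0.08402673] [-0.08357073 -0.28316981 -0.68931422] 0.5601796917093155 [-0.52  0.36  1.77  0.    1.01  0.85]
[332. 141.] [330, 110, 8, 65, 163] circ [ 0.5263 -0.1588] 0.021 [ 0.5271 -0.1575  0.0483] rayc [ 0.5272 -0.1575  0.0482] [23. 21. 20.]
[276. 141.] [254, 120, 46, 46, 1353] circ [ 0.5185 -0.1212] 0.0201 [ 0.5199 -0.1209  0.0492] rayc [ 0.52   -0.1208  0.0493] [26. 25. 25.]
[525. 142.] [502, 121, 55, 45, 1536] circ [ 0.5518 -0.2874] 0.0204 [ 0.5517 -0.2833  0.0493] rayc [ 0.5518 -0.2832  0.0494] [ 25.  30. 193.]
[276. 194.] [248, 188, 59, 19, 187] circ [ 0.4749 -0.1303] 0.021 [ 0.484  -0.1281  0.048 ] rayc [ 0.484  -0.1281  0.0479] [20. 19. 19.]
[492. 211.] [475, 188, 59, 62, 656] circ [ 0.4978 -0.2966] 0.0239 [ 0.5019 -0.2808  0.0482] rayc [ 0.5021 -0.2807  0.0483] [ 16.  19. 125.]
jaw -78.61146557132126 [ 1.3e-03 -7.0e-04 -1.0e+00] [ 0.4657086  -0.1319961   0.08402673] [-0.52  0.36  1.77  0.    1.01  0.85]
```

View pics/wrist16.png

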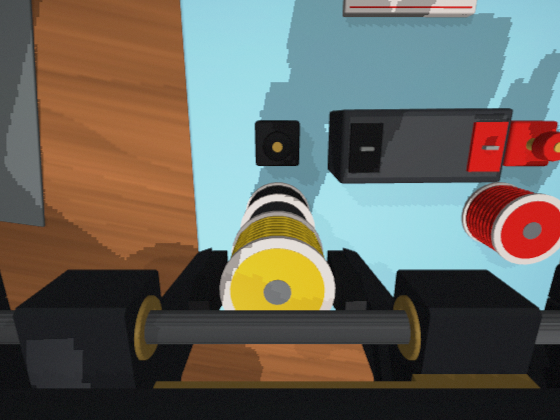

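View pics/scene16.png

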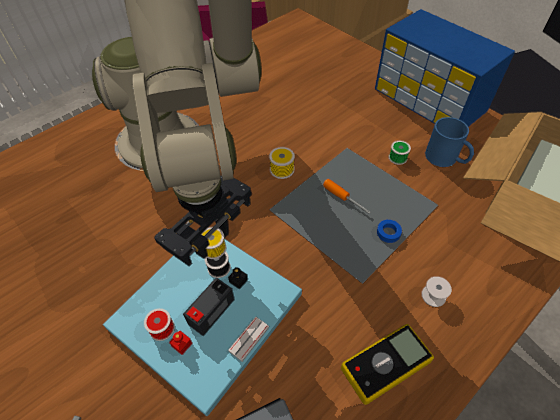

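```bash
python3 - <<'E'
from h import *
c=dict(np.load('wrist16.npz')); P=cloud(c); print(P[288,245][2])
print(ray(c,[277.7,291.5],.1435))
h=cv2.cvtColor(c['color'],cv2.COLOR_BGR2HSV); m=(h[...,1]<60)&(np.abs(P[...,2]-.144)<.003); m[:275]=0;m[308:]=0;m[:,:262]=0;m[:,293:]=0
print(np.argwhere(m).mean(0))
E
```

```text
0.1437840839246462
[[ 0.46414727 -0.13265486  0.1435    ]]
[291.83975659 276.98985801]
```

jog_arm --moves '[{"slide":[-0.0002,0,-0.015],"rot":[0,0,0],"grip":0.03},{"slide":[0,0,-0.013],"rot":[0,0,0],"grip":0.03},{"slide":[0,0,-0.006],"rot":[0,0,0],"grip":0.03},{"slide":[0,0,-0.0015],"rot":[0,0,0],"grip":0.03},{"slide":[0,0,0],"rot":[0,0,0],"grip":0.03}]'

```text
time_s: 30.05
tcp_pos: [0.4653, -0.1322, 0.0481]
tcp_rot: [0.704, 0.07, -0.703, 0.07]
contact_force: [-0.2, -1.4, -1.1]
width: 0.56
```

jog_arm --moves '[{"slide":[0,0,-0.001],"rot":[0,0,0],"grip":0.03},{"slide":[0,0,-0.0005],"rot":[0,0,0],"grip":0.03},{"slide":[0,0,0],"rot":[0,0,0],"grip":0.03},{"slide":[0,0,0],"rot":[0,0,0],"grip":0.03}]'

```text
time_s: 30.45
tcp_pos: [0.4651, -0.1321, 0.0462]
tcp_rot: [0.704, 0.07, -0.704, 0.07]
contact_force: [0.9, -0.7, -1.2]
width: 0.561
```

jog_arm --moves '[{"slide":[0,0,-0.0005],"rot":[0,0,0],"grip":0.03},{"slide":[0,0,0],"rot":[0,0,0],"grip":0.03}]'

```text
time_s: 30.65
tcp_pos: [0.465, -0.1321, 0.0456]
tcp_rot: [-0.704, -0.07, 0.704, -0.07]
contact_force: [-0.3, 0.1, -1.7]
width: 0.556
```

jog_arm --moves '[{"slide":[0,0,-0.0003],"rot":[0,0,0],"grip":0.03},{"slide":[0,0,0],"rot":[0,0,0],"grip":0.03}]'

```text
time_s: 30.85
tcp_pos: [0.4651, -0.1321, 0.0455]
tcp_rot: [0.704, 0.07, -0.704, 0.07]
contact_force: [-0.8, 0.6, 3.3]
width: 0.556
```

jog_arm --moves '[{"slide":[0,0,0],"rot":[0,0,0],"grip":0.052},{"slide":[0,0,0],"rot":[0,0,0],"grip":0.06},{"slide":[0,0,0],"rot":[0,0,0],"grip":0.075},{"slide":[0,0,0],"rot":[0,0,0],"grip":0.075},{"slide":[0,0,0],"rot":[0,0,0],"grip":0.075}]'

```text
time_s: 31.35
tcp_pos: [0.4651, -0.1321, 0.0453]
tcp_rot: [0.704, 0.07, -0.704, 0.07]
contact_force: [-0.5, 0.0, 0.2]
width: 0.853
```

jog_arm --moves '[{"slide":[0,0,0.01],"rot":[0,0,0],"grip":0.075},{"slide":[0,0,0.03],"rot":[0,0,0],"grip":0.075},{"slide":[0,0,0.04],"rot":[0,0,0],"grip":0.08},{"slide":[0,0,0.025],"rot":[0,0,0],"grip":0.08},{"slide":[0,0,0],"rot":[0,0,0],"grip":0.08}]'

```text
time_s: 31.85
tcp_pos: [0.4666, -0.1329, 0.1541]
tcp_rot: [0.706, 0.069, -0.702, 0.071]
contact_force: [-0.3, -0.5, -0.0]
width: 0.904
```

jog_arm --moves '[{"slide":[0,0.04,0],"rot":[0,0,0],"grip":0.08},{"slide":[0,0.04,0],"rot":[0,0,0],"grip":0.08},{"slide":[0,0.04,0],"rot":[0,0,0],"grip":0.08},{"slide":[0,0.04,0],"rot":[0,0,0],"grip":0.08},{"slide":[0,0.04,0],"rot":[0,0,0],"grip":0.08}]'

```text
time_s: 32.35
tcp_pos: [0.4643, 0.0695, 0.1497]
tcp_rot: [-0.703, -0.07, 0.704, -0.07]
contact_force: [0.2, 0.0, 0.0]
width: 0.907
```

jog_arm --moves '[{"slide":[0,0.04,0],"rot":[0,0,0],"grip":0.08},{"slide":[0,0.04,0],"rot":[0,0,0],"grip":0.08},{"slide":[0,0.04,0],"rot":[0,0,0],"grip":0.08},{"slide":[0,0.04,0],"rot":[0,0,0],"grip":0.08},{"slide":[0,0,0],"rot":[0,0,0],"grip":0.08}]'

```text
time_s: 32.85
tcp_pos: [0.4639, 0.2313, 0.1494]
tcp_rot: [-0.703, -0.072, 0.704, -0.071]
contact_force: [-0.6, 0.3, -0.2]
width: 0.907
```

```bash
python3 snap.py 17 top scene; for n in top17 scene17; do echo $n; python3 - $n <<'E'
import sys
from h import *
ex=np.array([.9803,.1977]);ey=np.array([-.1977,.9803])
c=dict(np.load(sys.argv[1]+'.npz'));P=cloud(c)
for lo,hi in [(.044,.052),(.06,.074),(.074,.088),(.098,.11)]:
  for ce,s,m in cc((P[...,2]>lo)&(P[...,2]<hi)&(c['depth']>0)&(P[...,0]>.42)&(P[...,0]<.6)&(P[...,1]<-.05)&(P[...,1]>-.36)):
    if s[4]>30:
      q=P[m][:,:2]; b=(q-np.array([.537,-.2045]))@np.c_[ex,ey]
      r=cv2.minAreaRect(q.astype(np.float32)); print((lo,hi),s[4],'mean',b.mean(0).round(4),'rect',((np.array(r[0])-[.537,-.2045])@np.c_[ex,ey]).round(4),np.round(r[1],3),round(r[2],1),'ctr circ',((np.array(cv2.minEnclosingCircle(q.astype(np.float32))[0])-[.537,-.2045])@np.c_[ex,ey]).round(4),np.median(P[m][:,2]).round(4),np.median(c['color'][m],axis=0))
E
done
```

```text
32.95 [0.46443891 0.22811999 0.14946674] [ 0.40563983 -0.18995191  0.45895994] 0.9056955498922746 [ 0.23  0.35  1.6  -0.    1.2   1.6 ]
top17
(0.044, 0.052) 121 mean [-0.0008 -0.0806] rect [ 0.0003 -0.0833] [0.03  0.031] 12.5 ctr circ [-0.0001 -0.0837] 0.0491 [  9.  17. 175.]
(0.044, 0.052) 119 mean [-0.     0.087] rect [0.0004 0.0853] [0.03 0.03] 11.4 ctr circ [0.0009 0.0852] 0.0494 [21. 21. 21.]
(0.06, 0.074) 58 mean [-0.     -0.0837] rect [ 0.     -0.0843] [0.016 0.016] 22.7 ctr circ [-0.0001 -0.0839] 0.07 [ 10.5  16.5 195. ]
(0.06, 0.074) 32 mean [-0.0004  0.0477] rect [0.0002 0.0476] [0.042 0.003] 10.3 ctr circ [0.0002 0.0473] 0.0676 [18.  16.5 16. ]
(0.06, 0.074) 61 mean [0.0002 0.0861] rect [0.0002 0.0859] [0.016 0.017] 89.6 ctr circ [0.0002 0.0859] 0.0703 [21. 19. 20.]
(0.06, 0.074) 456 mean [-0.0552 -0.0845] rect [-0.0556 -0.085 ] [0.05  0.049] 88.6 ctr circ [-0.0547 -0.0849] 0.0661 [ 31.5  36.  196. ]
(0.06, 0.074) 33 mean [-0.0577  0.104 ] rect [-0.0548  0.1018] [0.045 0.016] 10.8 ctr circ [-0.0549  0.0937] 0.0686 [117. 137. 142.]
(0.074, 0.088) 956 mean [0.0006 0.0001] re
[... 1251 characters left out ...]
-0.0023] 0.0672 [26. 25. 24.]
(0.06, 0.074) 522 mean [-0.0553 -0.0869] rect [-0.056  -0.0869] [0.05  0.048] 46.2 ctr circ [-0.0564 -0.0862] 0.0642 [ 40.   42.5 197. ]
(0.06, 0.074) 83 mean [ 0.0008 -0.0866] rect [-0.0002 -0.0865] [0.016 0.016] 17.5 ctr circ [ 0.0002 -0.0861] 0.0692 [ 12.  17. 194.]
(0.074, 0.088) 85 mean [-0.0414  0.0725] rect [-0.0447  0.0732] [0.045 0.018] 61.1 ctr circ [-0.0512  0.0787] 0.0815 [  0. 104. 129.]
(0.074, 0.088) 1003 mean [ 0.001  -0.0042] rect [ 0.0001 -0.0022] [0.044 0.097] 12.1 ctr circ [ 0.0001 -0.0022] 0.0771 [59. 57. 68.]
(0.098, 0.11) 419 mean [-0.0555  0.0827] rect [-0.0566  0.0836] [0.047 0.05 ] 50.9 ctr circ [-0.0568  0.0836] 0.1042 [ 36. 175. 212.]
```

View pics/top17.png

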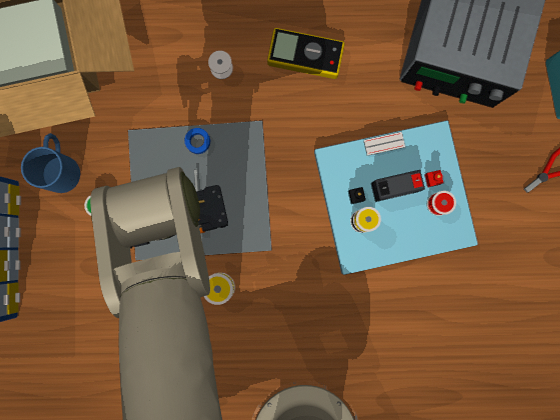

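View pics/scene17.png

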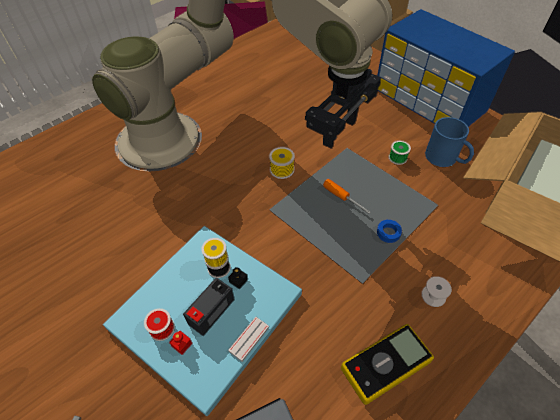

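Both final views show everything standing as asked, within about 1–2 mm, and the arm clear.

```bash
python3 -c "
from station import *
print(job_done(), sense()['time_s'])"
```

```text
the job is handed in; nothing more can be done
the job is handed in; nothing more can be done
```

The job is finished and handed in at about 33 s. The battery, red spool, black spool and then yellow spool were moved in that order, each lowered in small steps until it touched.

**Last checks (top and scene cameras, in the board's directions):**

| Item | Result |
|---|---|
| Battery | Upright, red end towards the red block, within about 1 mm of midway and in line, angle within about 0.5° |
| Red spool | About 55 mm in front of its block centre (15–16 mm clear), sideways error about 1 mm or less |
| Black spool | About 56 mm in front of its block centre (about 16 mm clear, from the wrist camera), sideways error about 1 mm or less |
| Yellow spool | On the black one, centred within about 1 mm, top at about 105 mm (expected 105 mm) |

After release nothing was seen to move, and the arm was clear of everything.

**What failed or disagreed:**
- **First red-spool grasp:** it closed on air. The cameras showed the fingers ending about 34 mm short of the reported TCP along the tool. I allowed for this afterwards, and the spool had not moved. The battery was already placed by then, so it had been gripped only near its top.
- **Camera offset:** the top and scene cameras differ by about 2 mm in y. I therefore judged each placing by positions relative to the blocks within one picture.

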